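# Clear the clamp feeder and load the rails

### The arm

A 6-joint arm with a two-finger parallel gripper is mounted at the origin on the work surface. World frame = base frame: x ahead of the robot, y to its left, z up, the work surface at z = 0. Lengths are in m, angles in degrees, forces in N, time in s.
With the tool pointing down it reaches from about 0.25 to 0.8 m from the base axis. Payload 3.9 kg.
Tool frame: the origin (TCP) lies on the centre line of the jaws, within the pads' length; the fingertips stand 22 mm ahead of it and the grasp point (between the pads) lies 3 mm ahead of it; z points along the fingers, y is the direction in which the jaws open and shut (so a half turn about z gives the same grasp; the last joint's range is limited). The gripper opens to 85 mm and grips with 20 to 120 N. Pads are 22 mm wide; open, the fingers measure 114 mm over their backs; the gripper's body (76 mm by 85 mm) begins 54 mm behind the grasp point. The pads swing forward as they close: fully open they stand 13 mm farther back than shut.
Start: joints at [70.703, 14.897, -7.913, 67.191, 0, 90], TCP at [0.173, 0.495, 0.226] pointing down, gripper open.
Joint ranges: [-159.42, 159.42], [-47.68, 98.78], [-73.54, 78.23], [-108.79, 121.32], [-90, 84.71], [-180, 180]. Speed limits (degrees/s): [147.25, 147.25, 180, 180, 180, 180].

### API

Orientations are given as a 3x3 rotation matrix whose columns are the frame's x, y, z axes.
In Python, from plant import bot, read_camera, camera_params gives the robot as it stands.
- The arm moves only by the tool move_arm, never from a script. Its argument "commands" is a list that holds one entry, the list of rows, each a list of 6 numbers: the shift along the tool's x, y, z in m, then the turn, a rotation vector about the tool's x, y, z in degrees. A call has 1 to 12 rows; each row shifts and turns the pose as measured when the row begins, along the tool's axes as they then stand; what a row does not reach is not made up. A row lasts 1/8 s, in which the tool goes at most 62.5 mm and 10.7 degrees, less where a joint would pass 70% of its speed; a pose out of reach is approached as far as the arm can. A call with a gripper value outside its range is refused whole. "hand" is the finger opening in m, from 0 to 0.0854, set as the call begins (left out, the last holds). The fingers move at their own pace and stop on an object; "newtons" is the grip in N (left out, the last holds). Time passes only in rows, so rows that do not move let the fingers close. It gives the time, the measured TCP pose, the force and the opening at its end, in the units of the state.
- bot.state(): the state, without advancing time (a new reading comes with each control period).
- read_camera(name): name is "side" or "top"; returns the picture (384x512x3 uint8, red, green, blue); there is no depth.
- camera_params(name): a dict with "fx", "fy", "cx", "cy" (pixels), "eye" and "attitude" of the camera in the world. Camera axes: x right, y down, z forward; pixel columns grow to the right and rows downward; lengths in m; the calibration is good to about 2 mm. A picture is of the moment at which its call begins. camera_params takes no time and is no camera call.
- bot.close_job(): hands the job in, once; it reports no verdict.
The state is a dict: "time_s": time; "joints": joint angles; "joint_vel": joint speeds; "effort": joint torques, N m; "tool_pos": TCP position; "tool_rot": TCP orientation; "wrist_force": force on the tool from outside, world axes, zero at the start; "torque": the same for the moment, N m; "width": opening from 0.0 (shut) to 1.0 (fully open).
Only numpy, scipy, OpenCV 4.12 (cv2) and the standard library are available. Lean on these libraries where they do the work, as an engineer would, in place of code of your own. Each camera call takes 0.05 s, during which the arm holds its last target.

### The job

Switch the parts feeder off at its toggle lever, push the clamp shoe that is jammed across the chute back up until it is clear of the cover strips, and lift it out. Slide that shoe and every shoe standing on the bench onto rails of the bank, one to a rail, each fully home so that its detent snaps in and holds it. When all are on, switch the feeder back on, and leave the two loose nuts and the U-bolt where they lie.

Things in the scene. Friction and masses are not known exactly. Their poses are not given: they have to be found in the camera images.
- shoe1_mid (a point): clamp shoe on the bench (may be absent: None): steel channel 72 (x) x 44 (y) x 20 mm, on it a dark pillar 22 x 22 mm, 20 to 62 mm above the underside, sides along x and y. 0.22-0.37 kg. Point: centre, 31 mm above the underside; z up, x the long (sliding) axis, ends alike. Channel below, along x: 36 mm wide inside, 4 to 14 mm above the underside, over two lips 4 mm thick with a 22 mm gap
- shoe2_mid (a point): clamp shoe like shoe1, standing upright on the bench; its centre, half-way up, axes as for shoe1. May be absent (None).
- shoe3_mid (a point): clamp shoe like shoe1, standing upright on the bench; its centre, half-way up, axes as for shoe1. May be absent (None).
- shoe4_mid (a point): clamp shoe like shoe1 (centre, axes alike), at the start jammed crosswise in the chute's funnel: its x across the chute, its z square to the sloping floor, its ends under the cover strips, its centre line 123 mm up the slope. It slides at a few N and stays on the slope where it is left. Free to lift once its centre line is over 172 mm up the slope
- rail1_home (a point): where the centre point of a shoe (either way round, its x along the rail) lies when fully home on this rail, at rest, 47 mm above the bench. x: the way to slide on, away from the robot; z up. Slid with its centre 2.5 mm above this line a shoe has 2.5 mm play up and down, and 2 mm each side; let go, it settles. Leftmost of four rails 62 mm apart, all alike; any rail takes any shoe
- rail2_home (a point): centre point of a shoe when fully home on this rail; axes as for rail1_home. The rail is a T: flange 32 mm wide, 5 mm thick, its mid-plane 19.5 mm below this point; stem 14 mm wide; base plate top 37 mm below this point. The flange starts with a round nose at x = -50 mm, so begin with the shoe's centre at x = -94 mm or less
- rail3_home (a point): centre point of a shoe when fully home on this rail; axes as for rail1_home. Two sprung brass rollers, one each side of the flange at x = 0, snap into gaps in the middle of the shoe's flanks when it is home. Pushing over them, at about x = -40 mm, takes about 6 to 15 N, and they pull it in over the last 4 mm; pulling it off takes about as much
- rail4_home (a point): centre point of a shoe when fully home on this rail; axes as for rail1_home. Rightmost rail. A fixed stop stands at x = +38 mm, 2 mm beyond the end of a shoe that is home; its top is 7 mm below this point
- chute: sloping feeder chute. Origin on the bench under its low end, x level, up the chute, z up. Floor 20 mm above the origin at the low end, rising at 12 deg to +x. Along the slope from the low end: 0-70 mm lane 50 mm wide; 70-150 mm funnel widening to 116 mm; 150-260 mm open hopper 116 mm wide; end wall. Walls 24 mm high square to the floor, in the hopper 34 mm
- chute_strips (a point): middle of the upper edge of the two flat steel cover strips: on the chute's centre line, level with their top, 145 mm up the slope. They cover the funnel from 70 to 145 mm up the slope, 24 to 27 mm above the floor, and leave a slot 48 mm wide along the middle. Axes as for the chute
- feed_switch (a joint): angle of the feeder's toggle lever: 0 = on (as it starts), 1.0 = off, as far as it goes; it stays where it is left and moves at about 1 N
- feed_switch_tip (a point): centre of the black ball (26 mm across) on the end of the toggle lever, 80 mm from the pivot; the lever is a 10 mm rod. Its frame turns with the lever
- feed_switch_pivot (a point): pivot of the toggle lever, in the grey switch box (70 by 50 mm, 25 mm high; this point is 22 mm above the bench). x is the way the lever goes from on to off, z up: the lever leans 0.5 rad to -x when on and 0.5 rad to +x when off
- nut1: bystander, to be left alone: steel nut, 24 mm across, 10 mm tall; origin at the middle of its underside
- nut2: bystander, to be left alone: steel nut, 24 mm across, 10 mm tall; origin at the middle of its underside
- ubolt: bystander, to be left alone: U-bolt lying flat, 8 mm thick, 60 by 45 mm; origin at the middle of its underside
Mind the look-alikes: they are no part of the job. Leave any yellow look-alike of the part that bears shoe3_mid alone.

How it is judged (in metres and radians):
On the way, in this order (a step that is already met when the one before it is completed fails the run):
1. the feeder is switched off (value of joint feed_switch above 0.8 rad), for 0.2 s.
2. with the feeder off, the jammed shoe is pushed up the chute, clear of the cover strips (value of joint feed_switch above 0.7 rad and x of shoe4_mid in the frame of chute above 0.16 m and z of shoe4_mid in the frame of chute below 0.108 m and y of shoe4_mid in the frame of chute between -0.06 and 0.06 m), for 0.1 s.
3. with the feeder off, that shoe is lifted out of the chute (value of joint feed_switch above 0.7 rad and (z of shoe4_mid in the frame of chute above 0.135 m or y of shoe4_mid in the frame of chute below -0.1 m or y of shoe4_mid in the frame of chute above 0.1 m)), for 0.1 s.
4. with the feeder still off, every shoe is home on a rail (value of joint feed_switch above 0.7 rad and ((x of shoe1_mid in the frame of rail1_home between -0.004 and 0.004 m and y of shoe1_mid in the frame of rail1_home between -0.004 and 0.004 m and z of shoe1_mid in the frame of rail1_home between -0.004 and 0.004 m) or (x of shoe1_mid in the frame of rail2_home between -0.004 and 0.004 m and y of shoe1_mid in the frame of rail2_home between -0.004 and 0.004 m and z of shoe1_mid in the frame of rail2_home between -0.004 and 0.004 m) or (x of shoe1_mid in the frame of rail3_home between -0.004 and 0.004 m and y of shoe1_mid in the frame of rail3_home between -0.004 and 0.004 m and z of shoe1_mid in the frame of rail3_home between -0.004 and 0.004 m) or (x of shoe1_mid in the frame of rail4_home between -0.004 and 0.004 m and y of shoe1_mid in the frame of rail4_home between -0.004 and 0.004 m and z of shoe1_mid in the frame of rail4_home between -0.004 and 0.004 m)) and angle between each of shoe1_mid, shoe2_mid, shoe3_mid, shoe4_mid's own z axis and vertical below 0.07 rad and ((x of shoe2_mid in the frame of rail1_home between -0.004 and 0.004 m and y of shoe2_mid in the frame of rail1_home between -0.004 and 0.004 m and z of shoe2_mid in the frame of rail1_home between -0.004 and 0.004 m) or (x of shoe2_mid in the frame of rail2_home between -0.004 and 0.004 m and y of shoe2_mid in the frame of rail2_home between -0.004 and 0.004 m and z of shoe2_mid in the frame of rail2_home between -0.004 and 0.004 m) or (x of shoe2_mid in the frame of rail3_home between -0.004 and 0.004 m and y of shoe2_mid in the frame of rail3_home between -0.004 and 0.004 m and z of shoe2_mid in the frame of rail3_home between -0.004 and 0.004 m) or (x of shoe2_mid in the frame of rail4_home between -0.004 and 0.004 m and y of shoe2_mid in the frame of rail4_home between -0.004 and 0.004 m and z of shoe2_mid in the frame of rail4_home between -0.004 and 0.004 m)) and ((x of shoe3_mid in the frame of rail1_home between -0.004 and 0.004 m and y of shoe3_mid in the frame of rail1_home between -0.004 and 0.004 m and z of shoe3_mid in the frame of rail1_home between -0.004 and 0.004 m) or (x of shoe3_mid in the frame of rail2_home between -0.004 and 0.004 m and y of shoe3_mid in the frame of rail2_home between -0.004 and 0.004 m and z of shoe3_mid in the frame of rail2_home between -0.004 and 0.004 m) or (x of shoe3_mid in the frame of rail3_home between -0.004 and 0.004 m and y of shoe3_mid in the frame of rail3_home between -0.004 and 0.004 m and z of shoe3_mid in the frame of rail3_home between -0.004 and 0.004 m) or (x of shoe3_mid in the frame of rail4_home between -0.004 and 0.004 m and y of shoe3_mid in the frame of rail4_home between -0.004 and 0.004 m and z of shoe3_mid in the frame of rail4_home between -0.004 and 0.004 m)) and ((x of shoe4_mid in the frame of rail1_home between -0.004 and 0.004 m and y of shoe4_mid in the frame of rail1_home between -0.004 and 0.004 m and z of shoe4_mid in the frame of rail1_home between -0.004 and 0.004 m) or (x of shoe4_mid in the frame of rail2_home between -0.004 and 0.004 m and y of shoe4_mid in the frame of rail2_home between -0.004 and 0.004 m and z of shoe4_mid in the frame of rail2_home between -0.004 and 0.004 m) or (x of shoe4_mid in the frame of rail3_home between -0.004 and 0.004 m and y of shoe4_mid in the frame of rail3_home between -0.004 and 0.004 m and z of shoe4_mid in the frame of rail3_home between -0.004 and 0.004 m) or (x of shoe4_mid in the frame of rail4_home between -0.004 and 0.004 m and y of shoe4_mid in the frame of rail4_home between -0.004 and 0.004 m and z of shoe4_mid in the frame of rail4_home between -0.004 and 0.004 m))), for 0.3 s.
At the end, for the whole second after the job is handed in: every shoe that is present sits on a rail, its centre point within 4 mm of the rail's home point along each axis, upright within 0.07 rad and at rest, and the feeder lever is back on (below 0.2 rad) (((x of shoe1_mid in the frame of rail1_home between -0.004 and 0.004 m and y of shoe1_mid in the frame of rail1_home between -0.004 and 0.004 m and z of shoe1_mid in the frame of rail1_home between -0.004 and 0.004 m) or (x of shoe1_mid in the frame of rail2_home between -0.004 and 0.004 m and y of shoe1_mid in the frame of rail2_home between -0.004 and 0.004 m and z of shoe1_mid in the frame of rail2_home between -0.004 and 0.004 m) or (x of shoe1_mid in the frame of rail3_home between -0.004 and 0.004 m and y of shoe1_mid in the frame of rail3_home between -0.004 and 0.004 m and z of shoe1_mid in the frame of rail3_home between -0.004 and 0.004 m) or (x of shoe1_mid in the frame of rail4_home between -0.004 and 0.004 m and y of shoe1_mid in the frame of rail4_home between -0.004 and 0.004 m and z of shoe1_mid in the frame of rail4_home between -0.004 and 0.004 m)) and angle between each of shoe1_mid, shoe2_mid, shoe3_mid, shoe4_mid's own z axis and vertical below 0.07 rad and ((x of shoe2_mid in the frame of rail1_home between -0.004 and 0.004 m and y of shoe2_mid in the frame of rail1_home between -0.004 and 0.004 m and z of shoe2_mid in the frame of rail1_home between -0.004 and 0.004 m) or (x of shoe2_mid in the frame of rail2_home between -0.004 and 0.004 m and y of shoe2_mid in the frame of rail2_home between -0.004 and 0.004 m and z of shoe2_mid in the frame of rail2_home between -0.004 and 0.004 m) or (x of shoe2_mid in the frame of rail3_home between -0.004 and 0.004 m and y of shoe2_mid in the frame of rail3_home between -0.004 and 0.004 m and z of shoe2_mid in the frame of rail3_home between -0.004 and 0.004 m) or (x of shoe2_mid in the frame of rail4_home between -0.004 and 0.004 m and y of shoe2_mid in the frame of rail4_home between -0.004 and 0.004 m and z of shoe2_mid in the frame of rail4_home between -0.004 and 0.004 m)) and ((x of shoe3_mid in the frame of rail1_home between -0.004 and 0.004 m and y of shoe3_mid in the frame of rail1_home between -0.004 and 0.004 m and z of shoe3_mid in the frame of rail1_home between -0.004 and 0.004 m) or (x of shoe3_mid in the frame of rail2_home between -0.004 and 0.004 m and y of shoe3_mid in the frame of rail2_home between -0.004 and 0.004 m and z of shoe3_mid in the frame of rail2_home between -0.004 and 0.004 m) or (x of shoe3_mid in the frame of rail3_home between -0.004 and 0.004 m and y of shoe3_mid in the frame of rail3_home between -0.004 and 0.004 m and z of shoe3_mid in the frame of rail3_home between -0.004 and 0.004 m) or (x of shoe3_mid in the frame of rail4_home between -0.004 and 0.004 m and y of shoe3_mid in the frame of rail4_home between -0.004 and 0.004 m and z of shoe3_mid in the frame of rail4_home between -0.004 and 0.004 m)) and ((x of shoe4_mid in the frame of rail1_home between -0.004 and 0.004 m and y of shoe4_mid in the frame of rail1_home between -0.004 and 0.004 m and z of shoe4_mid in the frame of rail1_home between -0.004 and 0.004 m) or (x of shoe4_mid in the frame of rail2_home between -0.004 and 0.004 m and y of shoe4_mid in the frame of rail2_home between -0.004 and 0.004 m and z of shoe4_mid in the frame of rail2_home between -0.004 and 0.004 m) or (x of shoe4_mid in the frame of rail3_home between -0.004 and 0.004 m and y of shoe4_mid in the frame of rail3_home between -0.004 and 0.004 m and z of shoe4_mid in the frame of rail3_home between -0.004 and 0.004 m) or (x of shoe4_mid in the frame of rail4_home between -0.004 and 0.004 m and y of shoe4_mid in the frame of rail4_home between -0.004 and 0.004 m and z of shoe4_mid in the frame of rail4_home between -0.004 and 0.004 m)) and linear speed of each of shoe1, shoe2, shoe3, shoe4 below 0.02 m/s and value of joint feed_switch below 0.2 rad); the robot touches nothing.
It fails at once if a nut or the U-bolt is knocked more than 70 mm from its place (distance of any of nut1, nut2, ubolt from where it was at the start of the episode above 0.07 m).
Of shoe1, shoe2, shoe3 only 2 to 3 are there at a start; the rules pass over those that are not, and their reading is None.
At some moment in a run one of shoe1, shoe2, shoe3 may be knocked a few centimetres aside while the robot is not near it.
It also fails if it takes over 210 s, if anything falls off the work surface, if the arm or the gripper's body presses on something with over 40 N, if the wrist force passes 120 N, or if a joint passes its speed limit or range.

## Working session

There is one attempt and no reset: what is moved stays moved. The work goes in short steps, Python scripts to look and compute and a tool call to move; the robot and the scene stay as the last step left them, time stands still between calls to the robot, and variables do not carry over. Pictures are saved under pics/ and viewed, and the job is handed in when it is done.

Besides the shell and the picture viewer there is one more tool, called after "Request:" as name(argument=value, ...), one argument or row to a line, values as JSON. move_arm: Moves the arm, as the interface text tells. Its arguments: {"type":"object","properties":{"commands":{"type":"array","items":{"type":"array","items":{"type":"array","items":{"type":"number"}}}},"hand":{"type":"number"},"newtons":{"type":"number"}},"required":["commands"]}

```bash
ls; mkdir -p pics; python3 - <<'E'
from plant import bot, read_camera, camera_params
import cv2
for n in("side","top"):
    cv2.imwrite(f"pics/{n}0.png",cv2.cvtColor(read_camera(n),cv2.COLOR_RGB2BGR)); print(n,camera_params(n))
print(bot.state())
E
```

```text
pics
side {'fx': 450.22323021018684, 'fy': 450.22323021018684, 'cx': 248.0078798652622, 'cy': 188.18820897541104, 'eye': array([-0.01029406, -0.695902  ,  0.97090395]), 'attitude': array([[ 0.83242153, -0.40016125,  0.38333454],
       [-0.55404824, -0.61379881,  0.56238916],
       [ 0.01024394, -0.68053067, -0.73264798]])}
top {'fx': 449.57832026487324, 'fy': 449.57832026487324, 'cx': 255.5399734211162, 'cy': 194.87843290200408, 'eye': array([ 2.67293710e-01, -1.04125812e-03,  1.18556759e+00]), 'attitude': array([[-0.01058405, -0.98224981,  0.18727865],
       [-0.99991472,  0.01182934,  0.00553307],
       [-0.00765024, -0.18720411, -0.98229125]])}
{'time_s': 0.1, 'joints': array([ 7.07015337e+01,  1.49334194e+01, -7.97731196e+00,  6.71917534e+01,
        1.54762806e-03,  9.00001647e+01]), 'joint_vel': array([-0.08348276, -0.14942035,  0.13643896,  0.05388275,  0.01779622,
        0.04177353]), 'effort': array([-6.22859989e-04, -4.06510484e+01,  2.54527187e+01,  1.00780258e-02,
       -9.39239112e-05,  5.42135808e-06]), 'tool_pos': array([0.17329206, 0.49491359, 0.22474186]), 'tool_rot': array([[-9.43808832e-01,  3.30491314e-01, -6.16637854e-04],
       [ 3.30491888e-01,  9.43807338e-01, -1.67926142e-03],
       [ 2.70060192e-05, -1.78869557e-03, -9.99998400e-01]]), 'wrist_force': array([-0.60827557,  0.18513759,  0.80317716]), 'torque': array([ 0.05532914, -0.01174794, -0.05263914]), 'width': 1.0022717800124783}
```

View pics/side0.png

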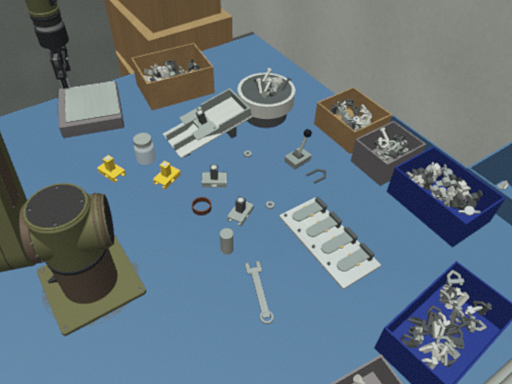

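View pics/top0.png

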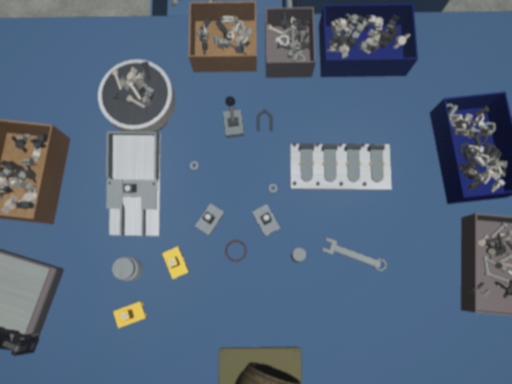

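```bash
cat > h.py <<'E'
import numpy as np, cv2
from plant import bot, read_camera, camera_params
def P(n):
    p=camera_params(n); return p
def proj(n,X):
    p=P(n); X=np.atleast_2d(X); c=(X-p['eye'])@p['attitude']
    return np.c_[p['fx']*c[:,0]/c[:,2]+p['cx'], p['fy']*c[:,1]/c[:,2]+p['cy']]
def back(n,uv,z):
    p=P(n); uv=np.atleast_2d(np.asarray(uv,float))
    d=np.c_[(uv[:,0]-p['cx'])/p['fx'],(uv[:,1]-p['cy'])/p['fy'],np.ones(len(uv))]@p['attitude'].T
    t=(z-p['eye'][2])/d[:,2]
    return p['eye']+d*t[:,None]
def snap(n,tag):
    im=cv2.cvtColor(read_camera(n),cv2.COLOR_RGB2BGR); cv2.imwrite(f"pics/{n}{tag}.png",im); return im
def crop(im,x0,y0,w,h,s,out,lines=(),n=None):
    c=cv2.resize(im[y0:y0+h,x0:x0+w],None,fx=s,fy=s,interpolation=cv2.INTER_CUBIC)
    for a,col in lines:
        q=((np.asarray(a)-[x0,y0]+0.5)*s-0.5)
        cv2.polylines(c,[np.round(q*8).astype(np.int32)],False,col,1,cv2.LINE_AA,3)
    for k in range(0,w,10):
        cv2.line(c,(k*s,0),(k*s,4 if k%50 else 10),(0,255,255),1)
    for k in range(0,h,10):
        cv2.line(c,(0,k*s),(4 if k%50 else 10,k*s),(0,255,255),1)
    cv2.imwrite(out,c)
E
python3 - <<'E'
from h import *
t=cv2.imread("pics/top0.png"); s=cv2.imread("pics/side0.png")
crop(t,95,120,80,125,4,"pics/c1.png")
crop(t,180,85,110,160,4,"pics/c2.png")
crop(t,280,135,120,65,6,"pics/c3.png")
crop(s,150,80,100,80,6,"pics/c4.png")
crop(s,190,120,145,110,5,"pics/c5.png")
crop(s,265,185,130,110,5,"pics/c6.png")
import cv2
def st(a,b,o):
    a=cv2.imread(a);b=cv2.imread(b);H=max(a.shape[0],b.shape[0])
    z=np.zeros((H,a.shape[1]+b.shape[1],3),np.uint8);z[:a.shape[0],:a.shape[1]]=a;z[:b.shape[0],a.shape[1]:]=b;cv2.imwrite(o,z)
st("pics/c1.png","pics/c2.png","pics/d1.png")
E
```

```text
(no output)
```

View pics/d1.png

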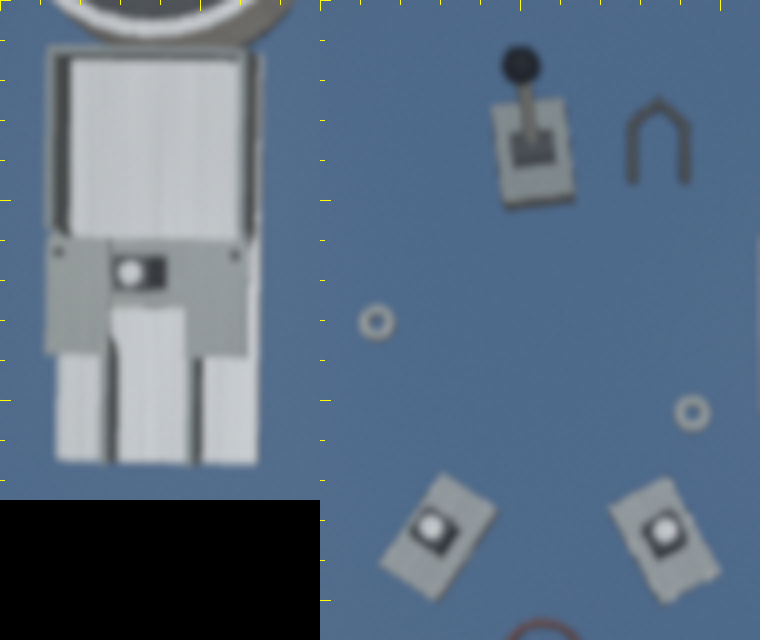

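View pics/c3.png

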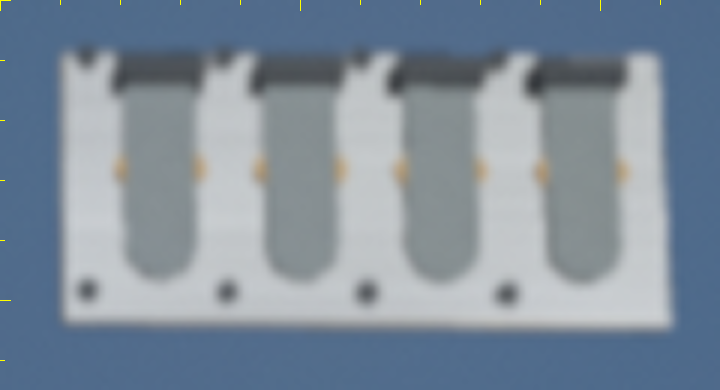

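View pics/c4.png

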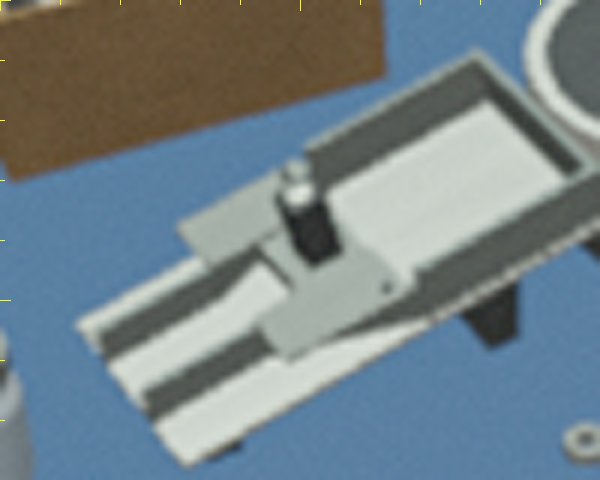

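View pics/c5.png

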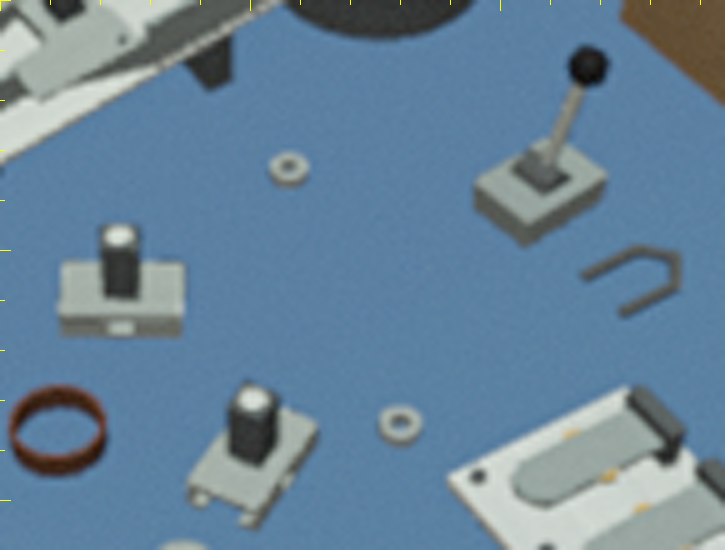

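View pics/c6.png

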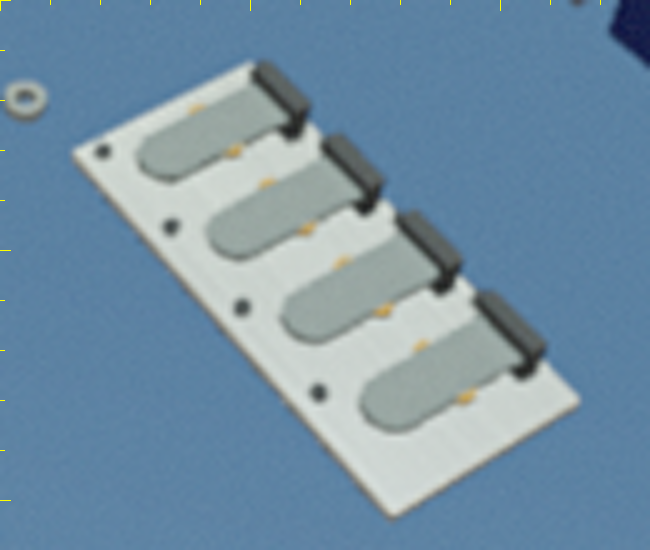

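```bash
cat > m1.py <<'E'
from h import *
def T(u,v): return [280+(u+.5)/6-.5,135+(v+.5)/6-.5]
def S(u,v): return [265+(u+.5)/5-.5,185+(v+.5)/5-.5]
tr=[(121,168),(200,168),(261,170),(340,170),(401,171),(481,171),(542,172),(622,172)]
sr=[(196,108),(234,151),(267,183),(307,229),(342,263),(384,310),(422,346),(466,397)]
a=back('top',[T(*p) for p in tr],.0275); b=back('side',[S(*p) for p in sr],.0275)
print(((a[::2]+a[1::2])/2).round(4)); print(((b[::2]+b[1::2])/2).round(4))
n=back('top',[T(*p) for p in [(160,282),(301,284),(441,283),(583,284)]],.03); print(n.round(4))
print('plate top',back('top',[T(*p) for p in [(64,322),(671,327),(62,53),(658,55)]],.01).round(4))
print('plate side',back('side',[S(*p) for p in [(73,151),(392,516),(580,402)]],.01).round(4))
def D(u,v): return [180+(u-320+.5)/4-.5,85+(v+.5)/4-.5]
def C(u,v): return [95+(u+.5)/4-.5,120+(v+.5)/4-.5]
A=[(444,473),(497,511),(437,601),(379,563)]; B=[(608,507),(668,477),(721,572),(666,603)]
for q in (A,B):
    w=back('top',[D(*p) for p in q],.02); print(w.round(4), w.mean(0).round(4), [np.linalg.norm(w[i]-w[i-1]).round(4) for i in range(4)])
print('caps',back('top',[D(431,527),D(665,531)],.062).round(4))
def S5(u,v): return [190+(u+.5)/5-.5,120+(v+.5)/5-.5]
def S4(u,v): return [150+(u+.5)/6-.5,80+(v+.5)/6-.5]
print('caps side',back('side',[S5(119,236),S5(255,401)],.062).round(4))
print('ball top',back('top',[D(520,65)],.022+.08*np.cos(.5)).round(4),'side',back('side',[S5(588,66)],.092).round(4))
print('box top',back('top',[D(*p) for p in[(491,105),(564,97),(576,197),(502,204)]],.025).round(4))
print('box side',back('side',[S5(*p) for p in[(475,187),(548,138),(606,180),(528,230)]],.025).round(4))
print('chute lip',back('top',[C(56,461),C(258,464)],.02).round(4), 'side',back('side',[S4(78,325),S4(188,464)],.02).round(4))
print('strip edge',back('top',[C(47,237),C(252,238)],.0766).round(4),'side',back('side',[S4(273,165),S4(413,280)],.0766).round(4))
zt=.02+.26*np.sin(.2094)+.034*np.cos(.2094)
print('endwall top',back('top',[C(48,47),C(260,54)],zt).round(4))
zc=.02+np.sin(.2094)*.123+np.cos(.2094)*.062
print('cap4',zc,back('top',[C(131,272)],zc).round(4),back('side',[S4(297,190)],zc).round(4))
print('nuts',back('top',[D(377,322),D(692,412)],.01).round(3),'ub',back('top',[D(657,140)],.0).round(3))
E
python3 m1.py
```

```text
[[ 0.5738 -0.1304  0.0275]
 [ 0.5721 -0.1922  0.0275]
 [ 0.5709 -0.2543  0.0275]
 [ 0.5696 -0.3165  0.0275]]
[[ 0.5739 -0.1302  0.0275]
 [ 0.5725 -0.1927  0.0275]
 [ 0.5714 -0.2548  0.0275]
 [ 0.5705 -0.3168  0.0275]]
[[ 0.5216 -0.1282  0.03  ]
 [ 0.5199 -0.1899  0.03  ]
 [ 0.5196 -0.2511  0.03  ]
 [ 0.5184 -0.3131  0.03  ]]
plate top [[ 0.5083 -0.0872  0.01  ]
 [ 0.5028 -0.3563  0.01  ]
 [ 0.6328 -0.0894  0.01  ]
 [ 0.6283 -0.3589  0.01  ]]
plate side [[ 0.5091 -0.089   0.01  ]
 [ 0.5028 -0.3581  0.01  ]
 [ 0.6262 -0.3613  0.01  ]]
[[0.4695 0.124  0.02  ]
 [0.4438 0.089  0.02  ]
 [0.3852 0.1278 0.02  ]
 [0.4105 0.1659 0.02  ]] [0.4273 0.1267 0.02  ] [np.float64(0.0724), np.float64(0.0434), np.float64(0.0703), np.float64(0.0457)]
[[ 0.4456  0.0163  0.02  ]
 [ 0.4651 -0.0234  0.02  ]
 [ 0.402  -0.0569  0.02  ]
 [ 0.3822 -0.0208  0.02  ]] [ 0.4237 -0.0212  0.02  ] [np.float64(0.0734), np.float64(0.0441), np.float64(0.0714), np.float64(0.0411)]
caps [[ 0.4278  0.1274  0.062 ]
 [ 0.4235 -0.0201  0.062 ]]
caps side [[ 0.4283  0.1262  0.062 ]
 [ 0.4249 -0.0228  0.062 ]]
ball top [[0.7234 0.0694 0.0922]] side [[0.7253 0.071  0.092 ]]
box top [[0.7228 0.0935 0.025 ]
 [0.7279 0.0437 0.025 ]
 [0.6565 0.0359 0.025 ]
 [0.6522 0.0858 0.025 ]]
box side [[0.6511 0.0776 0.025 ]
 [0.7165 0.0886 0.025 ]
 [0.7226 0.0386 0.025 ]
 [0.6552 0.0298 0.025 ]]
chute lip [[0.3882 0.3889 0.02  ]
 [0.3847 0.2572 0.02  ]] side [[0.3888 0.3854 0.02  ]
 [0.3871 0.2559 0.02  ]]
strip edge [[0.5246 0.3829 0.0766]
 [0.5223 0.2527 0.0766]] side [[0.5128 0.384  0.0766]
 [0.5261 0.2593 0.0766]]
endwall top [[0.64   0.3779 0.1073]
 [0.6337 0.2442 0.1073]]
cap4 0.10621404489447378 [[0.495  0.3197 0.1062]] [[0.4956 0.3229 0.1062]]
nuts [[ 0.575  0.171  0.01 ]
 [ 0.511 -0.04   0.01 ]] ub [[ 0.705 -0.02   0.   ]]
```

```bash
cat > fit.py <<'E'
from h import *
from scipy.optimize import minimize, differential_evolution
def edges_world(pose,segs):
    x,y,a=pose;c,s=np.cos(a),np.sin(a)
    R=np.array([[c,-s,0],[s,c,0],[0,0,1]]); return [(R@np.array(p)+[x,y,0],R@np.array(q)+[x,y,0]) for p,q in segs]
def score(pose,segs,ims,cams):
    tot=0
    for n in cams:
        im=ims[n]
        for p,q in edges_world(pose,segs):
            L=proj(n,np.linspace(p,q,25)); d=L[-1]-L[0]; m=np.array([-d[1],d[0]])/np.hypot(*d)
            def smp(o):
                X=(L+o*m).astype(np.float32); return cv2.remap(im,X[:,0][None],X[:,1][None],cv2.INTER_LINEAR)[0]
            g=(smp(1.)-smp(-1.)).mean(0); tot+=np.linalg.norm(g)
    return -tot
def fit(p0,segs,ims,cams=('top','side'),dx=.006,da=.1):
    p0=np.array(p0)
    b=[(p0[0]-dx,p0[0]+dx),(p0[1]-dx,p0[1]+dx),(p0[2]-da,p0[2]+da)]
    r=differential_evolution(score,b,args=(segs,ims,cams),seed=1,maxiter=60,popsize=12,tol=1e-6)
    return r.x,r.fun
def load(tagt,tags): return {'top':cv2.imread(f'pics/top{tagt}.png').astype(np.float32),'side':cv2.imread(f'pics/side{tags}.png').astype(np.float32)}
def rect(x0,x1,y0,y1,z,gap=None):
    c=[(x0,y0,z),(x1,y0,z),(x1,y1,z),(x0,y1,z)]
    return [(c[i],c[(i+1)%4]) for i in range(4)]
W=.036;H=.022
SHOE=[((W,-H,.02),(W,H,.02)),((-W,-H,.02),(-W,H,.02))]+[((sx*W,sy*H,.02),(sx*.012,sy*H,.02)) for sx in(1,-1) for sy in(1,-1)]
BANK=[]
for k in range(4):
    yc=-.062*k
    for sy in(1,-1):
        BANK+=[((-.033,yc+sy*.016,.03),(-.008,yc+sy*.016,.03)),((.008,yc+sy*.016,.03),(.03,yc+sy*.016,.03))]
    th=np.linspace(np.pi/2,3*np.pi/2,9)
    pts=[(-.034+.016*np.cos(t),yc+.016*np.sin(t),.03) for t in th]
    BANK+=list(zip(pts[:-1],pts[1:]))
def draw(im,n,poses,out,box,s):
    ls=[]
    for pose,segs in poses:
        for p,q in edges_world(pose,segs): ls.append((proj(n,np.array([p,q])),(0,0,255)))
    crop(im.astype(np.uint8),*box,s,out,ls)
E
cat > m2.py <<'E'
from fit import *
ims=load(0,0)
for c in (('top',),('side',),('top','side')):
    print(c)
    b=fit([.573,-.130,-.023],BANK,ims,c); print('bank',b[0].round(4),np.degrees(b[0][2]).round(2),b[1])
    A=fit([.4275,.1267,-.6],SHOE,ims,c,da=.2); print('A',A[0].round(4),np.degrees(A[0][2]).round(2),A[1])
    B=fit([.424,-.0212,.53],SHOE,ims,c,da=.2); print('B',B[0].round(4),np.degrees(B[0][2]).round(2),B[1])
P=[(b[0],BANK),(A[0],SHOE),(B[0],SHOE)]
draw(ims['top'],'top',P,'pics/e1.png',(190,130,210,110),3)
draw(ims['side'],'side',P,'pics/e2.png',(195,150,195,140),4)
E
python3 m2.py
```

```text
('top',)Traceback (most recent call last):
  File "m2.py", line 5, in <module>
    b=fit([.573,-.130,-.023],BANK,ims,c); print('bank',b[0].round(4),np.degrees(b[0][2]).round(2),b[1])
  File "fit.py", line 19, in fit
    r=differential_evolution(score,b,args=(segs,ims,cams),seed=1,maxiter=60,popsize=12,tol=1e-6)
    return fun(*args, **kwargs)
    ret = solver.solve()
    next(self)
    ~~~~^^^^^^
    energy = self.func(parameters)
    return self.f(x, *self.args)
           ~~~~~~^^^^^^^^^^^^^^^
  File "fit.py", line 11, in score
    L=proj(n,np.linspace(p,q,25)); d=L[-1]-L[0]; m=np.array([-d[1],d[0]])/np.hypot(*d)
  File "h.py", line 6, in proj
    p=P(n); X=np.atleast_2d(X); c=(X-p['eye'])@p['attitude']
  File "h.py", line 4, in P
    p=camera_params(n); return p
ValueError: time passes only in moves, steps and waits
```

```bash
python3 - <<'E'
s=open('h.py').read().replace("def P(n):\n    p=camera_params(n); return p","_c={}\ndef P(n):\n    if n not in _c: _c[n]=camera_params(n)\n    return _c[n]")
open('h.py','w').write(s)
E
time python3 m2.py
```

```text
('top',)
bank [ 0.5723 -0.1289 -0.0241] -1.38 -3486.40869140625
A [ 0.4281  0.1279 -0.5888] -33.73 -334.27728271484375
B [ 0.4239 -0.0204  0.4867] 27.89 -336.7857360839844
('side',)
bank [ 0.5696 -0.1336 -0.0183] -1.05 -4421.68408203125
A [ 0.4272  0.1255 -0.5756] -32.98 -534.2034301757812
B [ 0.4249 -0.021   0.4942] 28.31 -446.9282531738281
('top', 'side')
bank [ 0.57   -0.1321 -0.0183] -1.05 -6308.48974609375
A [ 0.428   0.1267 -0.5851] -33.52 -815.0623168945312
B [ 0.4246 -0.0208  0.49  ] 28.07 -772.5206
real	2m22.099s
user	2m21.651s
sys	0m0.294s
```

View pics/e1.png

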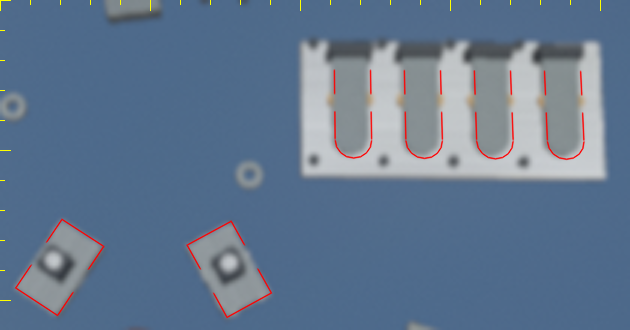

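View pics/e2.png

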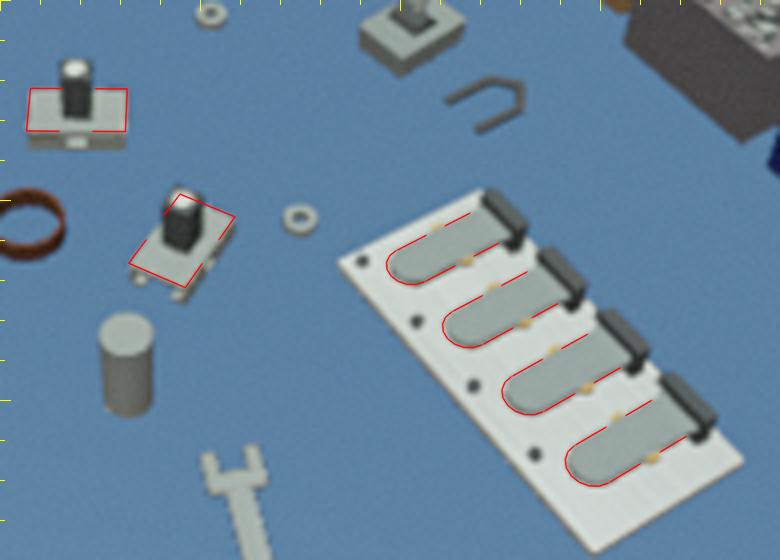

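```bash
cat > m3.py <<'E'
from fit import *
ims=load(0,0)
def bank(nose,zp,zm):
    B=[]
    for k in range(4):
        yc=-.062*k
        for sy,z in((1,zp),(-1,zm)):
            B+=[((-.033,yc+sy*.016,z),(-.008,yc+sy*.016,z)),((.008,yc+sy*.016,z),(.03,yc+sy*.016,z))]
        th=np.linspace(np.pi/2,3*np.pi/2,9)
        pts=[(-.034+.016*np.cos(t),yc+.016*np.sin(t),nose) for t in th]
        B+=list(zip(pts[:-1],pts[1:]))
    return B
bt=bank(.025,.025,.03); bs=bank(.025,.03,.025)
t=fit([.572,-.130,-.023],bt,ims,('top',)); s=fit([.572,-.130,-.023],bs,ims,('side',))
print(t[0].round(4),s[0].round(4),t[1],s[1])
draw(ims['top'],'top',[(t[0],bt)],'pics/e3.png',(280,135,120,65),6)
draw(ims['side'],'side',[(s[0],bs)],'pics/e4.png',(265,185,130,110),5)
E
python3 m3.py
```

```text
[ 0.5733 -0.1296 -0.0228] [ 0.5728 -0.1315 -0.0211] -3514.564 -4630.90869140625
```

```bash
cat > plan.py <<'E'
import sys,json
from h import *
from scipy.spatial.transform import Rotation as R
def rot(yang,pitch=None):
    a=np.radians(yang); y=np.array([np.cos(a),np.sin(a),0]); z=np.array([0,0,-1.]); x=np.cross(y,z)
    return np.c_[x,y,z]
def plan(pos,Rt=None,n=None,cur=None,vmax=.05):
    s=bot.state(); p=s['tool_pos'] if cur is None else cur[0]; Q=s['tool_rot'] if cur is None else cur[1]
    if Rt is None: Rt=Q
    # choose half turn symmetric
    rv=(R.from_matrix(Q.T@Rt)).as_rotvec()
    d=np.array(pos)-p
    if n is None: n=max(1,int(np.ceil(max(np.linalg.norm(d)/vmax,np.degrees(np.linalg.norm(rv))/9.5))))
    rows=[]
    for i in range(n):
        Qi=R.from_matrix(Q)*R.from_rotvec(rv*i/n)
        rows.append(list(np.r_[Qi.inv().apply(d/n).round(4),np.degrees(rv/n).round(2)]))
    print(n,json.dumps([[float(v) for v in r] for r in rows])); return np.array(pos),Rt
def yang():
    s=bot.state(); return np.degrees(np.arctan2(s['tool_rot'][1,1],s['tool_rot'][0,1]))
E
python3 - <<'E'
from plan import *
c=plan([.724,.070,.20],rot(7))
E
```

```text
14 [[-0.0472, -0.0156, 0.0018, -0.01, 0.0, 4.55], [-0.0482, -0.0119, 0.0018, -0.01, 0.0, 4.55], [-0.049, -0.008, 0.0018, -0.01, 0.0, 4.55], [-0.0495, -0.0041, 0.0018, -0.01, 0.0, 4.55], [-0.0497, -0.0001, 0.0018, -0.01, 0.0, 4.55], [-0.0495, 0.0038, 0.0018, -0.01, 0.0, 4.55], [-0.0491, 0.0077, 0.0018, -0.01, 0.0, 4.55], [-0.0483, 0.0116, 0.0018, -0.01, 0.0, 4.55], [-0.0472, 0.0154, 0.0018, -0.01, 0.0, 4.55], [-0.0459, 0.0191, 0.0018, -0.01, 0.0, 4.55], [-0.0442, 0.0227, 0.0018, -0.01, 0.0, 4.55], [-0.0423, 0.0261, 0.0018, -0.01, 0.0, 4.55], [-0.0401, 0.0294, 0.0018, -0.01, 0.0, 4.55], [-0.0376, 0.0325, 0.0018, -0.01, 0.0, 4.55]]
```

Request:
move_arm(
  commands=[
    [[-0.047, -0.016, 0.002, 0, 0, 4.6], [-0.048, -0.012, 0.002, 0, 0, 4.6], [-0.049, -0.008, 0.002, 0, 0, 4.6], [-0.05, -0.004, 0.002, 0, 0, 4.6], [-0.05, 0, 0.002, 0, 0, 4.6], [-0.05, 0.004, 0.002, 0, 0, 4.6], [-0.049, 0.008, 0.002, 0, 0, 4.6], [-0.048, 0.012, 0.002, 0, 0, 4.6], [-0.047, 0.015, 0.002, 0, 0, 4.6], [-0.046, 0.019, 0.002, 0, 0, 4.6], [-0.044, 0.023, 0.002, 0, 0, 4.6], [-0.042, 0.026, 0.002, 0, 0, 4.6]],
  ],
  hand=0.05,
)

```text
time_s: 1.6
tool_pos: [0.6495, 0.1133, 0.1942]
tool_rot: [[-0.244, 0.97, -0.008], [0.97, 0.244, -0.004], [-0.002, -0.009, -1.0]]
wrist_force: [0.8, 0.9, 0.1]
width: 0.583
```

```bash
python3 - <<'E'
from plan import *
print(bot.state()['tool_pos'],yang())
c=plan([.724,.070,.14],rot(7),n=6)
E
```

```text
[0.64951764 0.1132662  0.19417793] 14.117183738245275
6 [[-0.01, 0.0104, 0.009, -0.08, 0.02, 1.19], [-0.0098, 0.0105, 0.009, -0.08, 0.02, 1.19], [-0.0096, 0.0107, 0.009, -0.08, 0.02, 1.19], [-0.0094, 0.0109, 0.009, -0.08, 0.02, 1.19], [-0.0091, 0.0111, 0.009, -0.08, 0.02, 1.19], [-0.0089, 0.0113, 0.009, -0.08, 0.02, 1.19]]
```

Request:
move_arm(
  commands=[
    [[-0.01, 0.0104, 0.009, 0, 0, 1.2], [-0.01, 0.0105, 0.009, -0.1, 0, 1.2], [-0.0096, 0.0107, 0.009, -0.1, 0, 1.2], [-0.0094, 0.0109, 0.009, -0.1, 0, 1.2], [-0.009, 0.011, 0.009, -0.1, 0, 1.2], [-0.009, 0.0113, 0.009, -0.1, 0, 1.2], [0, 0, 0, 0, 0, 0]],
  ],
)

```text
time_s: 2.48
tool_pos: [0.7267, 0.067, 0.1333]
tool_rot: [[-0.113, 0.994, -0.004], [0.994, 0.113, -0.002], [-0.002, -0.004, -1.0]]
wrist_force: [0.5, -0.2, 0.7]
width: 0.582
```

```bash
python3 - <<'E'
from plan import *
print(bot.state()['tool_pos'],yang())
c=plan([.724,.070,.093],rot(7),n=5)
im=snap('side','1'); crop(im,240,60,120,120,5,'pics/f1.png')
im=snap('top','1'); crop(im,190,60,100,100,6,'pics/f2.png')
E
```

```text
[0.72670647 0.06703348 0.13333781] 6.506623100556409
5 [[0.0007, -0.0004, 0.0081, -0.05, 0.02, -0.1], [0.0007, -0.0004, 0.0081, -0.05, 0.02, -0.1], [0.0007, -0.0004, 0.0081, -0.05, 0.02, -0.1], [0.0007, -0.0005, 0.0081, -0.05, 0.02, -0.1], [0.0007, -0.0005, 0.0081, -0.05, 0.02, -0.1]]
```

View pics/f1.png

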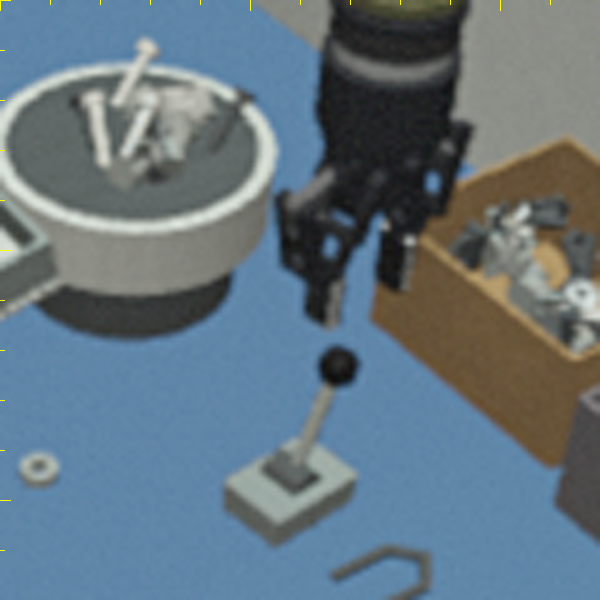

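View pics/f2.png

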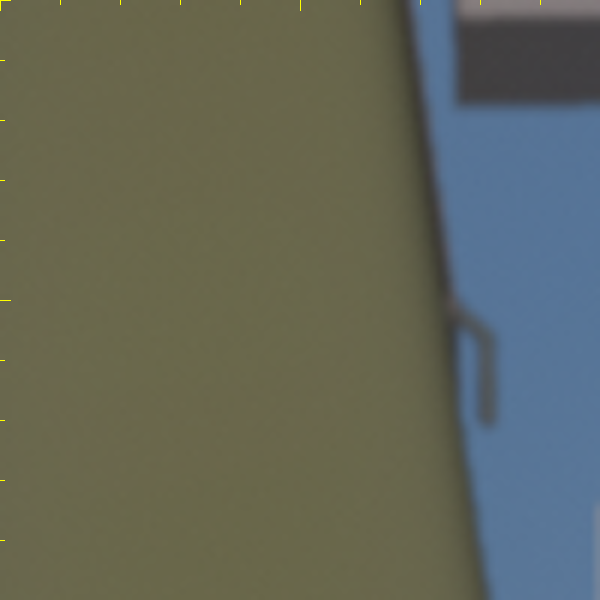

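Request:
move_arm(
  commands=[
    [[0.001, -0.0005, 0.008, 0, 0, 0], [0.001, -0.0005, 0.008, 0, 0, 0], [0.001, -0.0005, 0.008, 0, 0, 0], [0, 0, 0.008, 0, 0, 0], [0, 0, 0.008, 0, 0, 0], [0, 0, 0, 0, 0, 0]],
  ],
)

```text
time_s: 3.32
tool_pos: [0.7232, 0.0717, 0.0926]
tool_rot: [[-0.116, 0.993, -0.003], [0.993, 0.116, -0.002], [-0.001, -0.003, -1.0]]
wrist_force: [0.2, 0.3, -0.6]
width: 0.584
```

```bash
python3 - <<'E'
from plan import *
print(bot.state()['tool_pos'],yang())
im=snap('side','2'); crop(im,240,60,120,120,5,'pics/f3.png')
E
```

```text
[0.7231542  0.07167383 0.09264965] 6.648173201801543
```

View pics/f3.png

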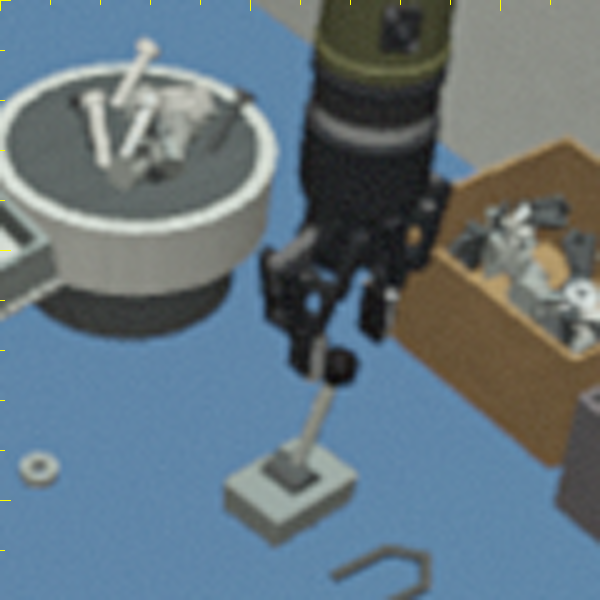

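```bash
python3 - <<'E'
from plan import *
for X in ([.7231,.0717,.0766],[.7231,.0717,.0906],[.748,.0747,.0766],[.698,.0688,.0766],[.724,.070,.092]):
    print((proj('side',X)-[240,60]+.5)*5)
E
```

```text
[[332.22021165 386.69586299]]
[[334.64632111 368.96042893]]
[[360.97756987 369.51897547]]
[[302.62249491 404.18449005]]
[[337.82974122 368.18191235]]
```

Request:
move_arm(
  commands=[
    [[0, 0, 0.007, 0, 0, 0], [0, 0, 0.007, 0, 0, 0], [0, 0, 0, 0, 0, 0]],
  ],
)

```text
time_s: 3.75
tool_pos: [0.724, 0.0716, 0.0788]
tool_rot: [[-0.116, 0.993, -0.001], [0.993, 0.116, -0.001], [-0.001, -0.001, -1.0]]
wrist_force: [-0.3, -0.1, 0.2]
width: 0.585
```

```bash
python3 - <<'E'
from plan import *
print(bot.state()['tool_pos'],yang())
im=snap('side','3'); crop(im,270,90,80,80,7,'pics/f4.png')
c=plan([.724-.084*.993,.070-.084*.116,.078],None)
E
```

```text
[0.72402254 0.07161689 0.0787814 ] 6.635425875843864
2 [[-0.0008, -0.0422, 0.0006, 0.0, 0.0, 0.0], [-0.0008, -0.0422, 0.0006, 0.0, 0.0, 0.0]]
```

View pics/f4.png

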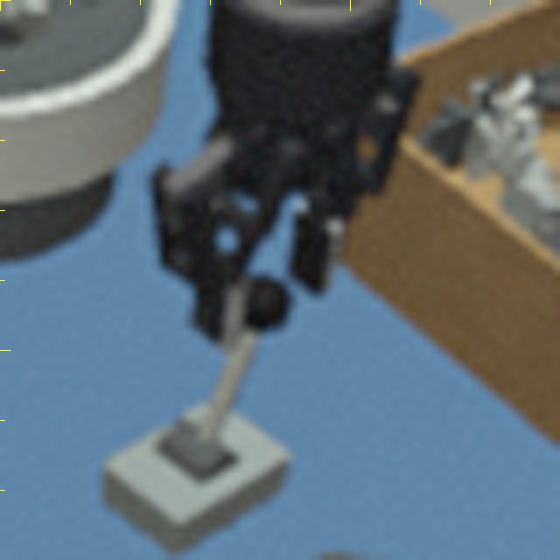

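Request:
move_arm(
  commands=[
    [[0, -0.011, 0, 0, 0, 0], [0, -0.011, 0, 0, 0, 0], [0, -0.011, 0, 0, 0, 0], [0, -0.011, 0, 0, 0, 0], [0, -0.011, 0, 0, 0, 0], [0, -0.011, 0, 0, 0, 0], [0, -0.01, 0, 0, 0, 0], [0, -0.006, 0, 0, 0, 0], [0, 0, 0, 0, 0, 0]],
  ],
)

```text
time_s: 4.92
tool_pos: [0.6406, 0.0618, 0.0805]
tool_rot: [[-0.115, 0.993, 0.006], [0.993, 0.116, -0.001], [-0.001, 0.006, -1.0]]
wrist_force: [2.2, -0.1, -0.4]
width: 0.587
```

```bash
python3 - <<'E'
from plan import *
print(bot.state()['tool_pos'],yang())
im=snap('side','4'); crop(im,250,90,90,90,6,'pics/f5.png')
E
```

```text
[0.64056239 0.06182928 0.0805313 ] 6.632883179203604
```

View pics/f5.png

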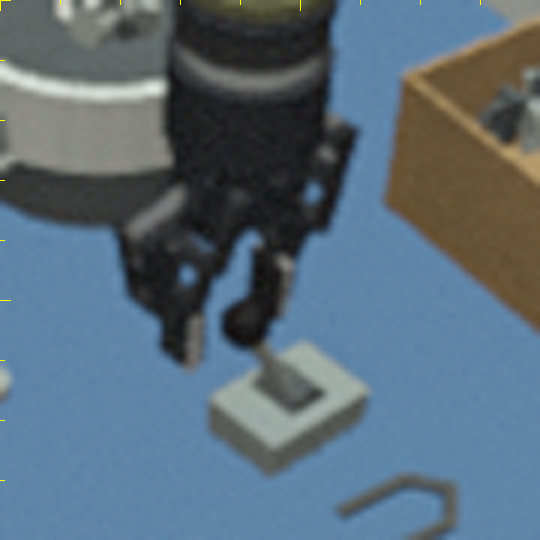

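Request:
move_arm(
  commands=[
    [[0, -0.005, 0, 0, 0, 0], [0, -0.004, 0, 0, 0, 0], [0, 0, 0, 0, 0, 0]],
  ],
)

```text
time_s: 5.35
tool_pos: [0.641, 0.0619, 0.0806]
tool_rot: [[-0.116, 0.993, 0.021], [0.993, 0.116, 0.001], [-0.001, 0.021, -1.0]]
wrist_force: [0.4, 0.3, -0.6]
width: 0.586
```

```bash
python3 - <<'E'
from plan import *
print(bot.state()['tool_pos'],yang(),bot.state()['wrist_force'])
im=snap('side','5'); crop(im,250,90,90,90,6,'pics/f6.png')
print(back('side',[250+245.5/6-.5,90+322.5/6-.5],.093))
E
```

```text
[0.64102412 0.0618815  0.08062734] 6.649107629779479 [ 0.36957617  0.30942463 -0.62864259]
[[0.65324985 0.0599348  0.093     ]]
```

View pics/f6.png

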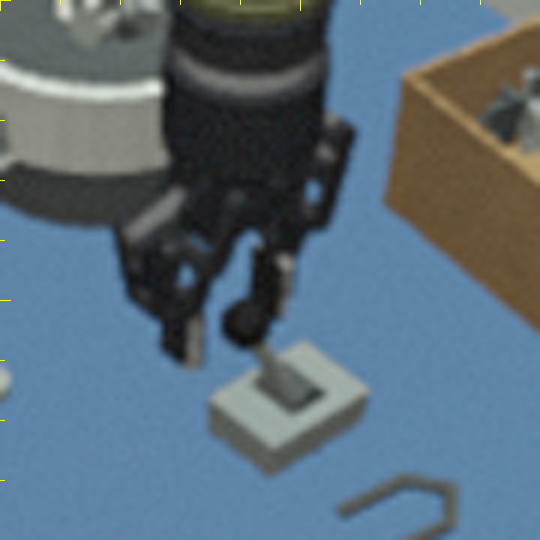

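```bash
cat >> plan.py <<'E'
PSI=np.radians(-2.0); SL=np.radians(12)
def chuteR():
    ux=np.array([np.cos(PSI),np.sin(PSI),0]); up=np.array([0,0,1.])
    y=np.cos(SL)*ux+np.sin(SL)*up; z=np.sin(SL)*ux-np.cos(SL)*up
    return np.c_[np.cross(y,z),y,z]
CAP=np.array([.495,.321,.1062])
E
python3 - <<'E'
from plan import *
Q=chuteR(); g=CAP+Q[:,2]*.012; tcp=g-Q[:,2]*.003
print(tcp)
c=plan([.63,.08,.19])
c=plan(tcp-Q[:,2]*.08,Q,cur=c)
E
```

```text
[0.49687007 0.3209347  0.09739667]
3 [[0.0064, -0.0021, -0.0365, 0.0, 0.0, 0.0], [0.0064, -0.0021, -0.0365, 0.0, 0.0, 0.0], [0.0064, -0.0021, -0.0365, 0.0, 0.0, 0.0]]
6 [[0.0429, -0.0202, 0.0019, -1.8, -0.15, 1.43], [0.0424, -0.0213, 0.0012, -1.8, -0.15, 1.43], [0.0418, -0.0224, 0.0004, -1.8, -0.15, 1.43], [0.0412, -0.0234, -0.0005, -1.8, -0.15, 1.43], [0.0406, -0.0244, -0.0013, -1.8, -0.15, 1.43], [0.04, -0.0254, -0.0022, -1.8, -0.15, 1.43]]
```

Request:
move_arm(
  commands=[
    [[0, 0.005, 0, 0, 0, 0], [0, 0, -0.02, 0, 0, 0], [0, 0, -0.03, 0, 0, 0], [0, 0, -0.035, 0, 0, 0], [0, 0, -0.03, 0, 0, 0], [0, 0, 0, 0, 0, 0]],
  ],
)

```text
time_s: 6.15
tool_pos: [0.6391, 0.0618, 0.1968]
tool_rot: [[-0.116, 0.993, 0.008], [0.993, 0.116, -0.0], [-0.001, 0.007, -1.0]]
wrist_force: [-0.4, -0.4, -0.3]
width: 0.588
```

```bash
python3 - <<'E'
from plan import *
print(bot.state()['tool_pos'])
Q=chuteR(); g=CAP+Q[:,2]*.012; tcp=g-Q[:,2]*.003
c=plan(tcp-Q[:,2]*.08,Q)
E
```

```text
[0.63909249 0.06184242 0.19677611]
7 [[0.0395, -0.0183, 0.0028, -1.65, -0.12, 1.23], [0.0391, -0.0192, 0.0022, -1.65, -0.12, 1.23], [0.0387, -0.0201, 0.0016, -1.65, -0.12, 1.23], [0.0382, -0.0209, 0.0009, -1.65, -0.12, 1.23], [0.0378, -0.0218, 0.0002, -1.65, -0.12, 1.23], [0.0373, -0.0226, -0.0005, -1.65, -0.12, 1.23], [0.0368, -0.0233, -0.0013, -1.65, -0.12, 1.23]]
```

Request:
move_arm(
  commands=[
    [[0.0395, -0.018, 0.003, -1.65, -0.1, 1.2], [0.039, -0.019, 0.002, -1.65, -0.1, 1.2], [0.0387, -0.02, 0.0016, -1.65, -0.1, 1.2], [0.038, -0.021, 0.001, -1.65, -0.1, 1.2], [0.038, -0.022, 0, -1.65, -0.1, 1.2], [0.037, -0.0226, -0.0005, -1.65, -0.1, 1.2], [0.037, -0.023, -0.0013, -1.65, -0.1, 1.2], [0, 0, 0, 0, 0, 0]],
  ],
)

```text
time_s: 7.15
tool_pos: [0.4696, 0.3246, 0.1635]
tool_rot: [[0.038, 0.98, 0.196], [0.999, -0.036, -0.013], [-0.006, 0.196, -0.981]]
wrist_force: [0.2, -0.7, -0.0]
width: 0.584
```

```bash
python3 - <<'E'
from plan import *
print(bot.state()['tool_pos'])
Q=chuteR(); g=CAP+Q[:,2]*.012; tcp=g-Q[:,2]*.003
c=plan(tcp-Q[:,2]*.03,Q,n=3); c=plan(tcp,Q,cur=c,n=4)
im=snap('top','6'); im=snap('side','6'); crop(im,140,50,130,110,5,'pics/f7.png')
E
```

```text
[0.46957499 0.3246077  0.16354176]
3 [[-0.0008, 0.0045, 0.0134, -0.23, 0.12, -0.04], [-0.0008, 0.0045, 0.0134, -0.23, 0.12, -0.04], [-0.0009, 0.0044, 0.0135, -0.23, 0.12, -0.04]]
4 [[-0.0, 0.0, 0.0075, 0.0, 0.0, 0.0], [-0.0, 0.0, 0.0075, 0.0, 0.0, 0.0], [-0.0, 0.0, 0.0075, 0.0, 0.0, 0.0], [-0.0, 0.0, 0.0075, 0.0, 0.0, 0.0]]
```

View pics/f7.png

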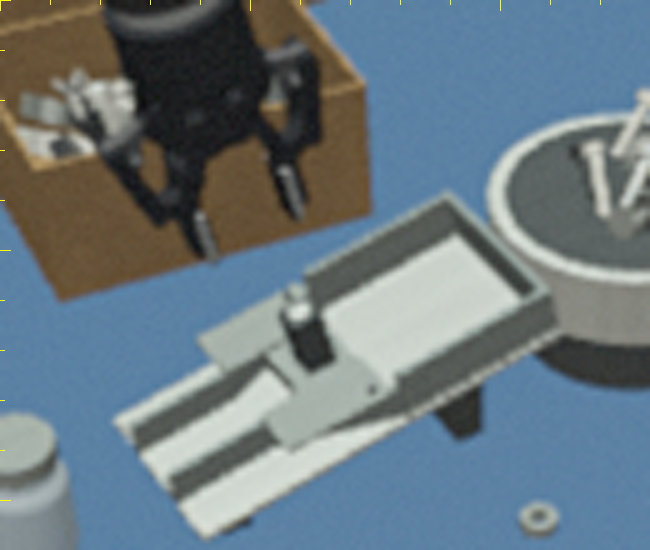

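View pics/top6.png

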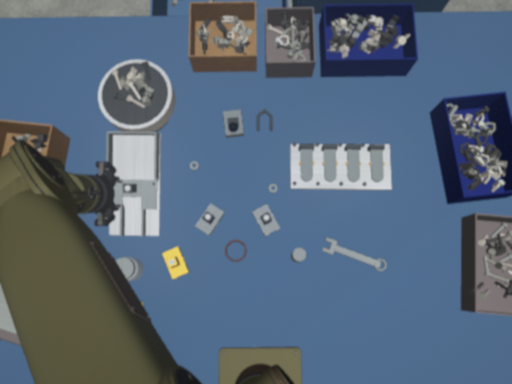

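```bash
python3 - <<'E'
from plan import *
print(bot.state()['joints'].round(1))
print(proj('top',bot.state()['tool_pos']))
E
```

```text
[ 38.8  15.3 -18.1  48.2  -7.7 130.6]
[[118.51838028 192.4978389 ]]
```

Request:
move_arm(
  commands=[
    [[-0.001, 0.0045, 0.0134, -0.2, 0.1, 0], [-0.001, 0.0045, 0.0134, -0.2, 0.1, 0], [-0.001, 0.0045, 0.0134, -0.2, 0.1, 0], [0, 0, 0, 0, 0, 0]],
  ],
)

```text
time_s: 7.75
tool_pos: [0.496, 0.3142, 0.1232]
tool_rot: [[0.047, 0.977, 0.206], [0.999, -0.045, -0.013], [-0.003, 0.207, -0.978]]
wrist_force: [0.7, -0.4, 0.6]
width: 0.584
```

```bash
python3 - <<'E'
from plan import *
print(bot.state()['tool_pos'])
Q=chuteR(); g=CAP+Q[:,2]*.012; tcp=g-Q[:,2]*.003
c=plan(tcp,Q,n=4)
im=snap('side','7'); crop(im,160,70,80,80,7,'pics/f8.png')
E
```

```text
[0.49600338 0.31417743 0.12324116]
4 [[0.0017, -0.0012, 0.0063, -0.02, 0.08, -0.16], [0.0017, -0.0012, 0.0063, -0.02, 0.08, -0.16], [0.0017, -0.0012, 0.0063, -0.02, 0.08, -0.16], [0.0017, -0.0012, 0.0064, -0.02, 0.08, -0.16]]
```

View pics/f8.png

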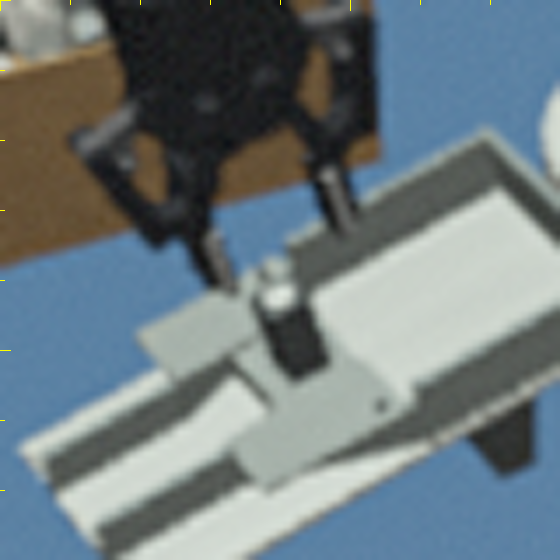

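Request:
move_arm(
  commands=[
    [[0.0017, -0.0012, 0.0063, 0, 0.1, -0.15], [0.0017, -0.0012, 0.0063, 0, 0.1, -0.15], [0.0017, -0.0012, 0.0063, 0, 0.1, -0.15], [0.0017, -0.0012, 0.006, 0, 0.1, -0.15], [0, 0, 0, 0, 0, 0]],
  ],
)

```text
time_s: 8.43
tool_pos: [0.497, 0.3225, 0.0975]
tool_rot: [[0.033, 0.978, 0.208], [0.999, -0.033, -0.004], [0.003, 0.208, -0.978]]
wrist_force: [0.2, -0.0, 0.5]
width: 0.582
```

```bash
python3 - <<'E'
from plan import *
print(bot.state()['tool_pos'],bot.state()['wrist_force'])
Q=chuteR(); g=CAP+Q[:,2]*.012; tcp=g-Q[:,2]*.003
c=plan(tcp,Q,n=2)
im=snap('side','8'); crop(im,160,70,80,80,7,'pics/f9.png')
E
```

```text
[0.49700099 0.3224799  0.09752825] [ 0.24495744 -0.00764691  0.49085091]
2 [[-0.0008, -0.0001, 0.0001, 0.0, -0.1, 0.02], [-0.0008, -0.0001, 0.0001, 0.0, -0.1, 0.02]]
```

View pics/f9.png

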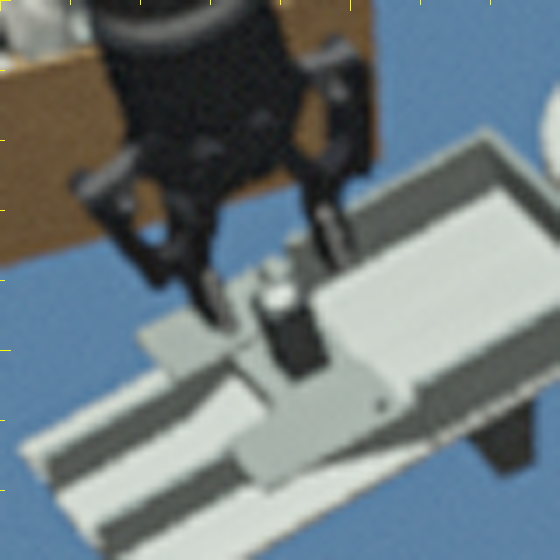

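```bash
python3 - <<'E'
from plan import *
s=bot.state();p=s['tool_pos'];Q=s['tool_rot']
for dy in(-.025,0,.025):
  for dz in(-.02,0,.022):
    print(dy,dz,((proj('side',p+Q@[0,dy,dz])-[160,70]+.5)*7).round(0))
E
```

```text
-0.025 -0.02 [[222. 301.]]
-0.025 0 [[234. 333.]]
-0.025 0.022 [[247. 368.]]
0 -0.02 [[270. 274.]]
0 0 [[282. 306.]]
0 0.022 [[294. 341.]]
0.025 -0.02 [[319. 247.]]
0.025 0 [[330. 280.]]
0.025 0.022 [[341. 315.]]
```

Request:
move_arm(
  commands=[
    [[-0.0008, 0, 0, 0, 0, 0], [0, 0, 0, 0, 0, 0], [0, 0, 0, 0, 0, 0]],
  ],
  hand=0.034,
  newtons=30,
)

```text
time_s: 8.85
tool_pos: [0.4976, 0.322, 0.0986]
tool_rot: [[0.033, 0.977, 0.209], [0.999, -0.034, -0.003], [0.004, 0.209, -0.978]]
wrist_force: [0.0, -0.1, -0.3]
width: 0.399
```

```bash
python3 - <<'E'
from plan import *
s=bot.state();p=s['tool_pos'];Q=s['tool_rot']; w=s['width']*.0854; print(p,w)
im=snap('side','9'); crop(im,160,70,80,80,7,'pics/f10.png')
for dy in(-w/2,w/2):
  for dz in(-.02,0,.022):
    print(dy,dz,((proj('side',p+Q@[0,dy,dz])-[160,70]+.5)*7).round(0))
E
```

```text
[0.4975942  0.32200452 0.09856294] 0.03411249866038865
-0.017056249330194326 -0.02 [[239. 292.]]
-0.017056249330194326 0 [[250. 324.]]
-0.017056249330194326 0.022 [[263. 359.]]
0.017056249330194326 -0.02 [[305. 255.]]
0.017056249330194326 0 [[316. 287.]]
0.017056249330194326 0.022 [[328. 322.]]
```

View pics/f10.png

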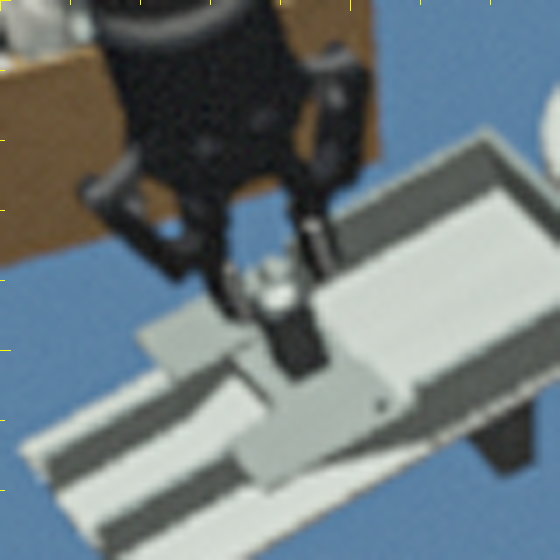

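```bash
python3 - <<'E'
from plan import *
s=bot.state();p=s['tool_pos'];Q=s['tool_rot']; w=s['width']*.0854
im=snap('top','9'); crop(im,80,140,90,80,7,'pics/f11.png')
for dy in(-w/2,w/2):
  for dz in(-.02,0,.022):
    print(dy,dz,((proj('top',p+Q@[0,dy,dz])-[80,140]+.5)*7).round(0))
E
```

```text
-0.017184624015731086 -0.02 [[318. 384.]]
-0.017184624015731086 0 [[335. 383.]]
-0.017184624015731086 0.022 [[352. 381.]]
0.017184624015731086 -0.02 [[319. 285.]]
0.017184624015731086 0 [[336. 286.]]
0.017184624015731086 0.022 [[354. 286.]]
```

View pics/f11.png

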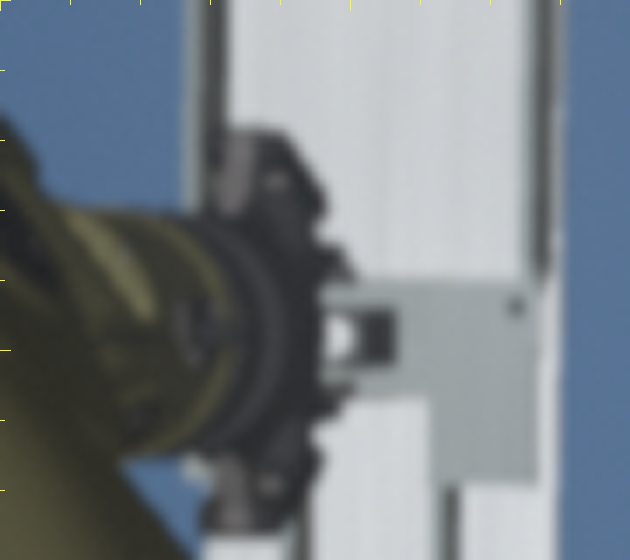

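Request:
move_arm(
  commands=[
    [[0, -0.001, 0.004, 0, 0, 0], [0, 0, 0.004, 0, 0, 0], [0, 0, 0, 0, 0, 0]],
  ],
)

```text
time_s: 9.32
tool_pos: [0.4982, 0.3219, 0.0898]
tool_rot: [[0.033, 0.977, 0.209], [0.999, -0.034, -0.003], [0.004, 0.209, -0.978]]
wrist_force: [0.1, 0.4, 0.9]
width: 0.401
```

Request:
move_arm(
  commands=[
    [[0, 0, 0.004, 0, 0, 0], [0, 0, 0.004, 0, 0, 0], [0, 0, 0, 0, 0, 0]],
  ],
)

```text
time_s: 9.7
tool_pos: [0.4999, 0.3217, 0.0812]
tool_rot: [[0.034, 0.977, 0.209], [0.999, -0.034, -0.003], [0.004, 0.209, -0.978]]
wrist_force: [-0.0, -1.2, -0.6]
width: 0.395
```

```bash
python3 - <<'E'
from plan import *
s=bot.state();p=s['tool_pos'];Q=s['tool_rot']; w=s['width']*.0854; print(p,w,s['wrist_force'])
im=snap('side','10'); crop(im,160,70,80,80,7,'pics/f12.png')
for dy in(-w/2,w/2):
  for dz in(-.02,0,.022):
    print(dy,dz,((proj('side',p+Q@[0,dy,dz])-[160,70]+.5)*7).round(0))
E
```

```text
[0.49993019 0.32172638 0.08118841] 0.033747652150072346 [-0.04681326 -1.18731505 -0.6390211 ]
-0.016873826075036173 -0.02 [[247. 321.]]
-0.016873826075036173 0 [[258. 353.]]
-0.016873826075036173 0.022 [[271. 387.]]
0.016873826075036173 -0.02 [[312. 285.]]
0.016873826075036173 0 [[323. 317.]]
0.016873826075036173 0.022 [[334. 351.]]
```

View pics/f12.png

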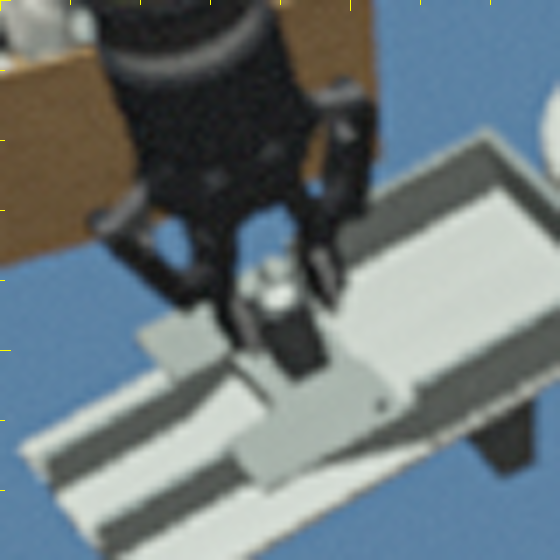

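Request:
move_arm(
  commands=[
    [[0, 0, 0.003, 0, 0, 0], [0, 0, 0.003, 0, 0, 0], [0, 0, 0, 0, 0, 0]],
  ],
)

```text
time_s: 10.12
tool_pos: [0.5015, 0.3219, 0.0753]
tool_rot: [[0.033, 0.977, 0.209], [0.999, -0.034, -0.003], [0.004, 0.209, -0.978]]
wrist_force: [-0.4, -0.3, 0.7]
width: 0.398
```

Request:
move_arm(
  commands=[
    [[0, 0, 0, 0, 0, 0], [0, 0, 0, 0, 0, 0], [0, 0, 0, 0, 0, 0], [0, 0, 0, 0, 0, 0]],
  ],
  hand=0.01,
  newtons=40,
)

```text
time_s: 10.62
tool_pos: [0.5013, 0.322, 0.0753]
tool_rot: [[0.033, 0.977, 0.209], [0.999, -0.034, -0.003], [0.004, 0.209, -0.978]]
wrist_force: [0.2, -0.3, 0.1]
width: 0.248
```

```bash
python3 - <<'E'
from plan import *
s=bot.state();p=s['tool_pos'];Q=s['tool_rot']; w=s['width']*.0854; print(p,w,s['wrist_force'])
im=snap('side','11'); crop(im,160,70,80,80,7,'pics/f13.png')
E
```

```text
[0.50132317 0.32197101 0.07531524] 0.021138901582750187 [ 0.20865792 -0.31591872  0.11541362]
```

View pics/f13.png

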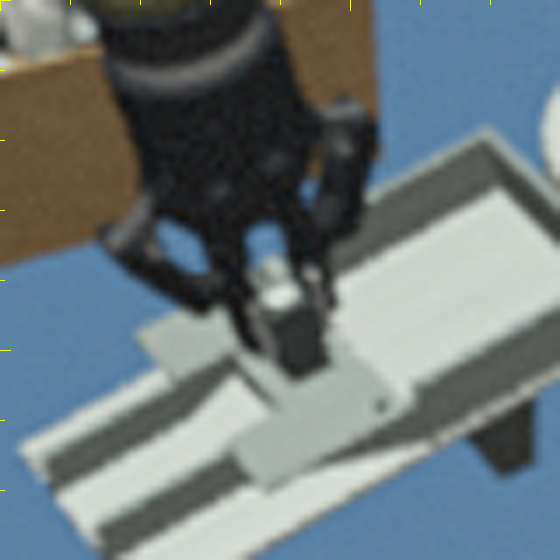

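Request:
move_arm(
  commands=[
    [[0, 0.004, 0, 0, 0, 0], [0, 0.008, 0, 0, 0, 0], [0, 0.008, 0, 0, 0, 0], [0, 0, 0, 0, 0, 0]],
  ],
)

```text
time_s: 11.18
tool_pos: [0.5094, 0.3212, 0.0776]
tool_rot: [[0.027, 0.982, 0.187], [1.0, -0.027, -0.0], [0.005, 0.187, -0.982]]
wrist_force: [1.5, -1.2, -1.0]
width: 0.252
```

```bash
python3 - <<'E'
from plan import *
s=bot.state();p=s['tool_pos'];Q=s['tool_rot']; w=s['width']*.0854; print(p,w,s['wrist_force'])
im=snap('side','12'); crop(im,160,70,80,80,7,'pics/f14.png')
E
```

```text
[0.50944291 0.32120481 0.07756379] 0.02154580928460271 [ 1.48598586 -1.18818213 -0.987803  ]
```

View pics/f14.png

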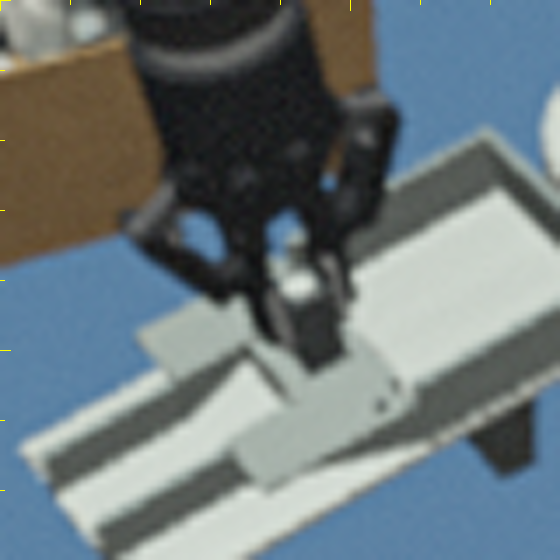

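Request:
move_arm(
  commands=[
    [[0, 0.008, 0, -0.4, 0, 0], [0, 0.008, 0, -0.4, 0, 0], [0, 0.008, 0, -0.4, 0, 0]],
  ],
)

```text
time_s: 11.6
tool_pos: [0.5227, 0.3203, 0.0803]
tool_rot: [[0.022, 0.982, 0.189], [1.0, -0.022, 0.001], [0.005, 0.189, -0.982]]
wrist_force: [-7.9, 0.3, 5.6]
width: 0.249
```

```bash
python3 - <<'E'
from plan import *
s=bot.state();p=s['tool_pos'];Q=s['tool_rot']; w=s['width']*.0854; print(p,w,s['wrist_force'],s['torque'],s['joints'],s['effort'])
im=snap('side','13'); crop(im,160,70,80,80,7,'pics/f15.png')
E
```

```text
[0.52265534 0.32026886 0.08025353] 0.021227407109300295 [-7.89743456  0.30695472  5.62854579] [-0.00633327  1.6564804  -0.06596058] [ 34.7644165   22.8319827  -20.55137102  37.58745044  -6.1449703
 125.55713217] [-2.74000973e+00 -4.34968686e+01  2.49960870e+01 -3.92227873e+00
 -1.74931962e+00  4.42661316e-03]
```

View pics/f15.png

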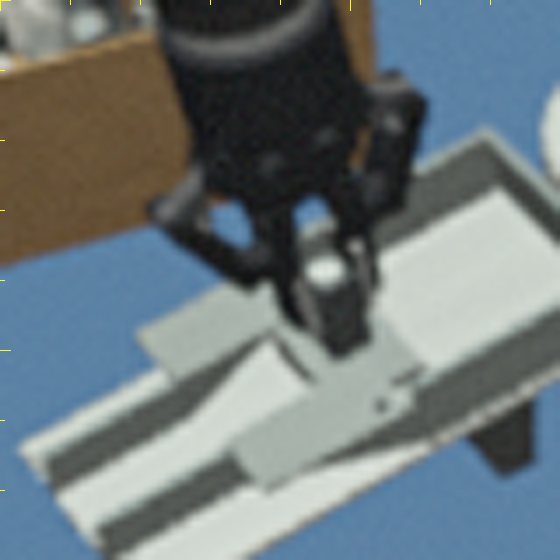

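Request:
move_arm(
  commands=[
    [[0, 0.01, -0.0004, -0.6, 0, 0], [0, 0.01, -0.0004, -0.6, 0, 0], [0, 0.01, -0.0004, -0.5, 0, 0], [0, 0.01, -0.0004, -0.4, 0, 0], [0, 0.008, 0, -0.3, 0, 0]],
  ],
)

```text
time_s: 12.28
tool_pos: [0.5726, 0.318, 0.0909]
tool_rot: [[0.023, 0.972, 0.233], [1.0, -0.023, -0.003], [0.003, 0.233, -0.972]]
wrist_force: [-0.2, -0.2, -2.8]
width: 0.249
```

```bash
python3 - <<'E'
from plan import *
s=bot.state();p=s['tool_pos'];Q=s['tool_rot']; w=s['width']*.0854; print(p,w,s['wrist_force'])
im=snap('side','14'); crop(im,160,70,80,80,7,'pics/f16.png')
E
```

```text
[0.57255683 0.31801905 0.09094462] 0.02122729741685031 [-0.17729729 -0.23627677 -2.75104695]
```

View pics/f16.png

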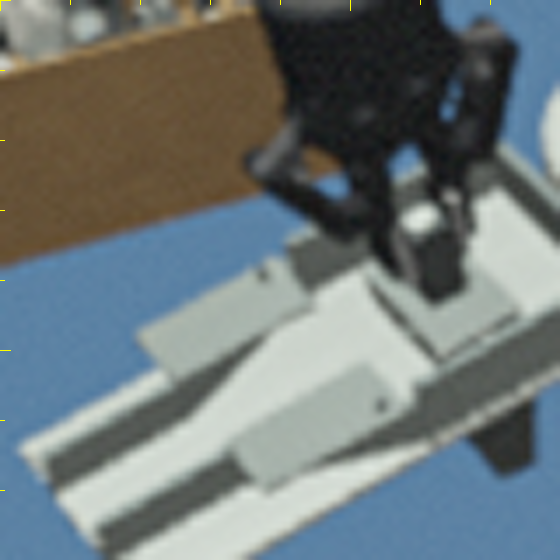

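Request:
move_arm(
  commands=[
    [[0, 0, 0, 0, 0, 0], [0, 0, -0.01, 0, 0, 0], [0, 0, -0.02, 0, 0, 0], [0, 0, -0.03, 0, 0, 0], [0, 0, -0.03, 0, 0, 0], [0, 0, -0.03, 0, 0, 0], [0, 0, -0.01, 0, 0, 0]],
  ],
  newtons=70,
)

```text
time_s: 13.2
tool_pos: [0.5396, 0.3178, 0.2226]
tool_rot: [[0.022, 0.973, 0.231], [1.0, -0.022, -0.003], [0.002, 0.231, -0.973]]
wrist_force: [-0.5, 0.8, -2.8]
width: 0.242
```

```bash
python3 - <<'E'
from plan import *
s=bot.state();p=s['tool_pos'];Q=s['tool_rot']; w=s['width']*.0854; print(p,w,s['wrist_force'])
im=snap('side','15'); crop(im,160,20,100,120,5,'pics/f17.png')
c=plan([.45,-.13,.21],rot(88.7))
E
```

```text
[0.53958496 0.31781784 0.22255812] 0.020644133633368995 [-0.51844021  0.79750282 -2.83083578]
10 [[-0.045, -0.008, -0.0007, 1.06, 1.04, -8.95], [-0.0432, -0.0149, -0.0013, 1.06, 1.04, -8.95], [-0.0403, -0.0215, -0.0017, 1.06, 1.04, -8.95], [-0.0364, -0.0275, -0.0019, 1.06, 1.04, -8.95], [-0.0316, -0.0329, -0.002, 1.06, 1.04, -8.95], [-0.0261, -0.0375, -0.0019, 1.06, 1.04, -8.95], [-0.0199, -0.0411, -0.0015, 1.06, 1.04, -8.95], [-0.0132, -0.0437, -0.0011, 1.06, 1.04, -8.95], [-0.0063, -0.0453, -0.0004, 1.06, 1.04, -8.95], [0.0009, -0.0457, 0.0004, 1.06, 1.04, -8.95]]
```

View pics/f17.png

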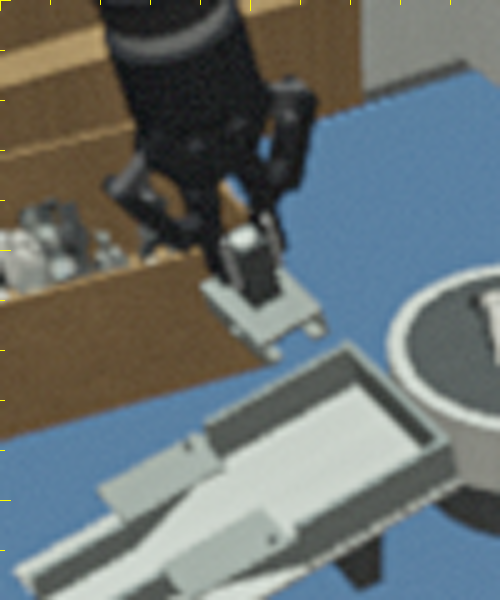

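Request:
move_arm(
  commands=[
    [[-0.045, -0.008, -0.001, 1.06, 1.04, -8.95], [-0.043, -0.015, -0.001, 1.06, 1.04, -8.95], [-0.04, -0.0215, -0.002, 1.06, 1.04, -8.95], [-0.036, -0.0275, -0.002, 1.06, 1.04, -8.95], [-0.032, -0.033, -0.002, 1.06, 1.04, -8.95], [-0.026, -0.0375, -0.002, 1.06, 1.04, -8.95], [-0.02, -0.041, -0.0015, 1.06, 1.04, -8.95], [-0.013, -0.044, -0.001, 1.06, 1.04, -8.95], [-0.006, -0.045, 0, 1.06, 1.04, -8.95], [0.001, -0.046, 0, 1.06, 1.04, -8.95], [0, 0, 0, 0, 0, 0]],
  ],
)

```text
time_s: 14.62
tool_pos: [0.4532, -0.1461, 0.2016]
tool_rot: [[-0.999, -0.031, -0.016], [-0.031, 0.999, -0.009], [0.016, -0.009, -1.0]]
wrist_force: [-0.5, 0.6, -3.0]
width: 0.24
```

```bash
python3 - <<'E'
from plan import *
s=bot.state();p=s['tool_pos'];Q=s['tool_rot']; print(p,yang(),s['wrist_force'],s['joints'].round(1))
c=plan([.45,-.13,.09],rot(88.7))
E
```

```text
[ 0.45315589 -0.1460761   0.20164653] 91.79527197063997 [-0.50212764  0.56880073 -3.00654995] [-17.3  11.4 -16.3  63.   -0.8 -19.1]
3 [[0.0003, 0.0057, 0.0372, -0.18, -0.3, 1.03], [0.0006, 0.0056, 0.0372, -0.18, -0.3, 1.03], [0.0009, 0.0055, 0.0372, -0.18, -0.3, 1.03]]
```

Request:
move_arm(
  commands=[
    [[0.0005, 0.006, 0.025, -0.15, -0.3, 0.8], [0.0005, 0.006, 0.025, -0.15, -0.3, 0.8], [0.0005, 0.005, 0.025, -0.15, -0.3, 0.8], [0.0005, 0, 0.025, -0.15, -0.3, 0.8], [0, 0, 0.02, 0, 0, 0], [0, 0, 0, 0, 0, 0]],
  ],
)

```text
time_s: 15.38
tool_pos: [0.4484, -0.1254, 0.0748]
tool_rot: [[-1.0, 0.03, 0.003], [0.03, 1.0, 0.005], [-0.003, 0.005, -1.0]]
wrist_force: [-1.4, -0.2, -2.4]
width: 0.242
```

```bash
python3 - <<'E'
from plan import *
s=bot.state();p=s['tool_pos'];Q=s['tool_rot']; print(p,yang(),s['wrist_force'],Q.round(3).tolist())
im=snap('side','16'); crop(im,190,130,140,110,5,'pics/f18.png')
c=plan([.45,-.13,.05],rot(88.7))
E
```

```text
[ 0.44839868 -0.12543087  0.07483746] 88.2701847272551 [-1.38387353 -0.19041201 -2.42105514] [[-1.0, 0.03, 0.003], [0.03, 1.0, 0.005], [-0.003, 0.005, -1.0]]
1 [[-0.0008, -0.0044, 0.0257, 0.25, 0.26, -0.42]]
```

View pics/f18.png

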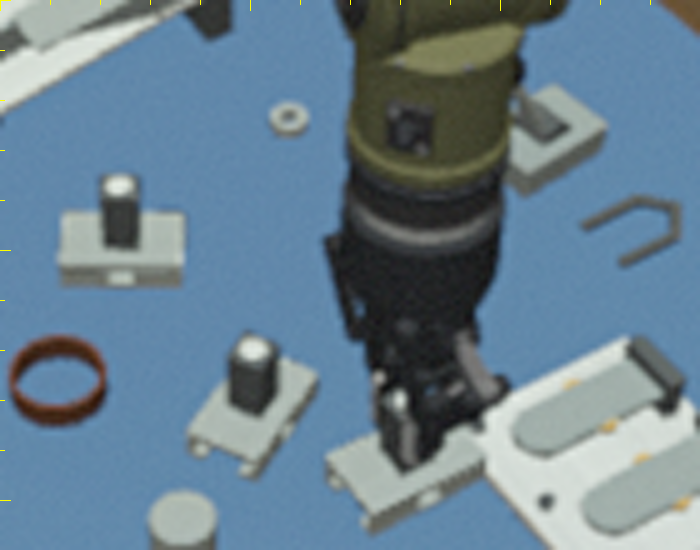

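Request:
move_arm(
  commands=[
    [[-0.0003, -0.001, 0.012, 0, 0, -0.1], [-0.0003, -0.001, 0.012, 0.1, 0, 0], [0, -0.001, 0.012, 0, 0.1, 0], [0, 0, 0, 0, 0, 0]],
  ],
)

```text
time_s: 15.92
tool_pos: [0.452, -0.129, 0.0389]
tool_rot: [[-1.0, 0.028, 0.007], [0.028, 1.0, 0.001], [-0.007, 0.002, -1.0]]
wrist_force: [0.5, 0.6, -1.8]
width: 0.245
```

```bash
python3 - <<'E'
from plan import *
s=bot.state();p=s['tool_pos'];Q=s['tool_rot']; print(p,yang(),s['wrist_force'],Q.round(3).tolist())
im=snap('side','17'); crop(im,240,190,80,60,8,'pics/f19.png')
E
```

```text
[ 0.45199202 -0.12895412  0.03894568] 88.38056908495426 [ 0.49433954  0.58574856 -1.76139255] [[-1.0, 0.028, 0.007], [0.028, 1.0, 0.001], [-0.007, 0.002, -1.0]]
```

View pics/f19.png

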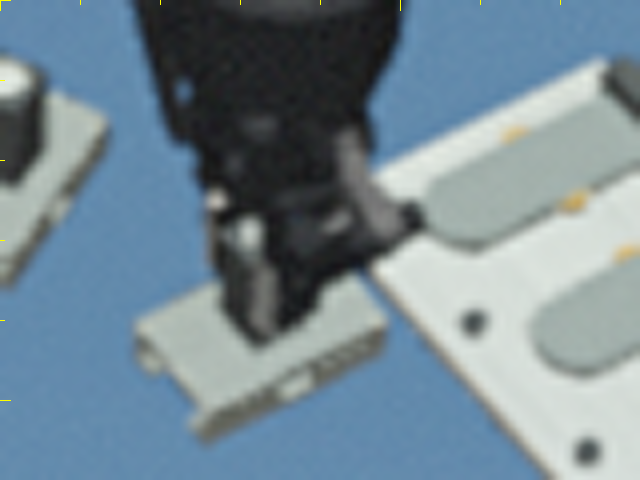

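Request:
move_arm(
  commands=[
    [[0, 0, 0.002, 0, 0, 0], [0, 0, 0.002, 0, 0, 0], [0, 0, 0.002, 0, 0, 0]],
  ],
)

```text
time_s: 16.35
tool_pos: [0.4535, -0.1294, 0.0339]
tool_rot: [[-1.0, 0.028, 0.009], [0.028, 1.0, 0.001], [-0.009, 0.001, -1.0]]
wrist_force: [0.0, 0.8, -3.0]
width: 0.244
```

Request:
move_arm(
  commands=[
    [[0, 0, 0.002, 0, 0, 0], [0, 0, 0.002, 0, 0, 0]],
  ],
)

```text
time_s: 16.6
tool_pos: [0.4541, -0.1296, 0.0303]
tool_rot: [[-1.0, 0.028, 0.011], [0.028, 1.0, 0.0], [-0.011, 0.001, -1.0]]
wrist_force: [-1.4, 0.8, 13.8]
width: 0.245
```

```bash
python3 - <<'E'
from plan import *
from fit import *
s=bot.state();p=s['tool_pos'];Q=s['tool_rot']; print(p,yang(),s['wrist_force'])
t=snap('top','18'); si=snap('side','18')
ims={'top':t.astype(np.float32),'side':si.astype(np.float32)}
f=fit([p[0],p[1],-.02],SHOE,ims,('side',),da=.06); print(f)
draw(si,'side',[(f[0],SHOE)],'pics/f20.png',(240,190,80,60),8)
crop(t,270,140,90,90,7,'pics/f21.png')
E
```

```text
[ 0.45411335 -0.12958108  0.03033665] 88.36879100534286 [-1.41003196  0.79492578 13.80241573]
(array([ 0.45566191, -0.13129625, -0.00643486]), np.float64(-451.049560546875))
```

View pics/f20.png

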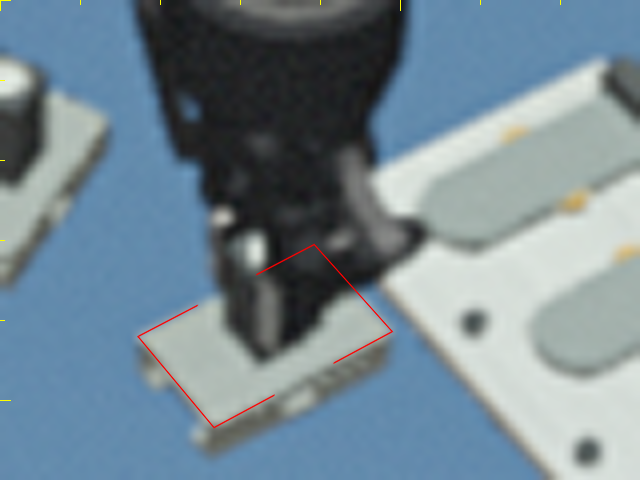

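View pics/f21.png

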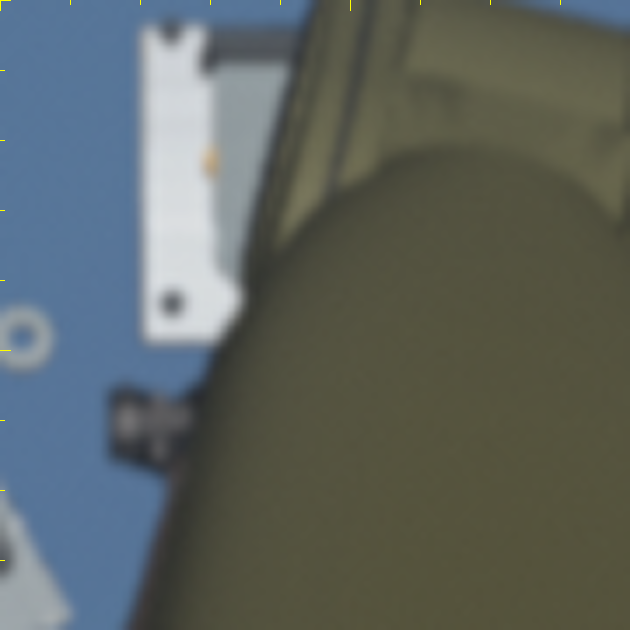

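```bash
python3 - <<'E'
from plan import *
c=plan([.454,-.1275,.049],rot(88.8),n=3)
E
```

```text
3 [[-0.0001, 0.0007, -0.0062, 0.01, 0.2, -0.14], [-0.0001, 0.0007, -0.0062, 0.01, 0.2, -0.14], [-0.0001, 0.0007, -0.0062, 0.01, 0.2, -0.14]]
```

Request:
move_arm(
  commands=[
    [[0, 0.0007, -0.0062, 0, 0.2, -0.15], [0, 0.0007, -0.0062, 0, 0.2, -0.15], [0, 0.0007, -0.0062, 0, 0.2, -0.15], [0, 0, 0, 0, 0, 0]],
  ],
)

```text
time_s: 17.2
tool_pos: [0.4541, -0.1273, 0.0505]
tool_rot: [[-1.0, 0.02, -0.0], [0.02, 1.0, 0.001], [0.0, 0.001, -1.0]]
wrist_force: [0.5, -0.4, -2.9]
width: 0.241
```

```bash
python3 - <<'E'
from plan import *
s=bot.state();p=s['tool_pos'];Q=s['tool_rot']; print(p,yang(),s['wrist_force'],Q.round(3).tolist())
c=plan([.454,-.1275,.049],rot(88.8),n=1)
im=snap('side','19'); crop(im,240,180,90,70,8,'pics/f22.png')
E
```

```text
[ 0.45412761 -0.12729586  0.05053734] 88.85474186503254 [ 0.54309541 -0.40258092 -2.89662554] [[-1.0, 0.02, -0.0], [0.02, 1.0, 0.001], [0.0, 0.001, -1.0]]
1 [[0.0001, -0.0002, 0.0015, 0.03, -0.01, 0.05]]
```

View pics/f22.png

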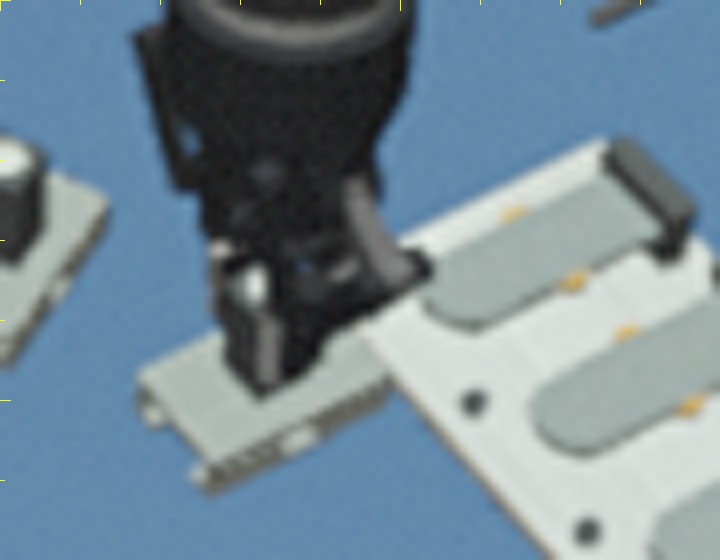

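Request:
move_arm(
  commands=[
    [[-0.006, 0, 0.0012, 0, 0, 0], [-0.006, 0, 0, 0, 0, 0], [-0.006, 0, 0, 0, 0, 0], [-0.006, 0, 0, 0, 0, 0], [-0.006, 0, 0, 0, 0, 0]],
  ],
)

```text
time_s: 17.88
tool_pos: [0.4853, -0.1277, 0.0481]
tool_rot: [[-1.0, 0.02, -0.002], [0.02, 1.0, 0.001], [0.002, 0.001, -1.0]]
wrist_force: [0.5, -0.0, -2.6]
width: 0.242
```

```bash
python3 - <<'E'
from plan import *
s=bot.state();p=s['tool_pos'];Q=s['tool_rot']; print(p,yang(),s['wrist_force'],s['torque'])
x=.500; print('line y',-.1275-.0218*(p[0]-.454))
c=plan([.500,-.1275-.0218*(.046),.049],rot(88.8),n=4)
E
```

```text
[ 0.48532306 -0.12774064  0.04812116] 88.84733884721204 [ 0.54527927 -0.04371282 -2.59639198] [-0.06495453  0.0141591  -0.0389098 ]
line y -0.12818284267898183
4 [[-0.0037, -0.0001, -0.0002, 0.02, -0.03, 0.01], [-0.0037, -0.0001, -0.0002, 0.02, -0.03, 0.01], [-0.0037, -0.0001, -0.0002, 0.02, -0.03, 0.01], [-0.0037, -0.0001, -0.0002, 0.02, -0.03, 0.01]]
```

Request:
move_arm(
  commands=[
    [[-0.004, 0, -0.0003, 0, 0, 0], [-0.004, 0, -0.0003, 0, 0, 0], [-0.004, 0, -0.0002, 0, 0, 0], [-0.004, 0, -0.0002, 0, 0, 0]],
  ],
)

```text
time_s: 18.38
tool_pos: [0.5025, -0.1281, 0.0491]
tool_rot: [[-1.0, 0.02, -0.002], [0.02, 1.0, 0.001], [0.002, 0.001, -1.0]]
wrist_force: [-0.9, -0.0, -3.2]
width: 0.245
```

```bash
python3 - <<'E'
from plan import *
s=bot.state();p=s['tool_pos'];Q=s['tool_rot']; print(p,yang(),s['wrist_force'],s['torque'],'line y',-.1275-.0218*(p[0]-.454))
im=snap('side','20'); crop(im,240,180,90,70,8,'pics/f23.png')
E
```

```text
[ 0.50253471 -0.12807803  0.04905742] 88.8493340275108 [-0.8679337  -0.01623465 -3.17893289] [ 0.00817842 -0.01707925 -0.04740697] line y -0.1285580566344375
```

View pics/f23.png

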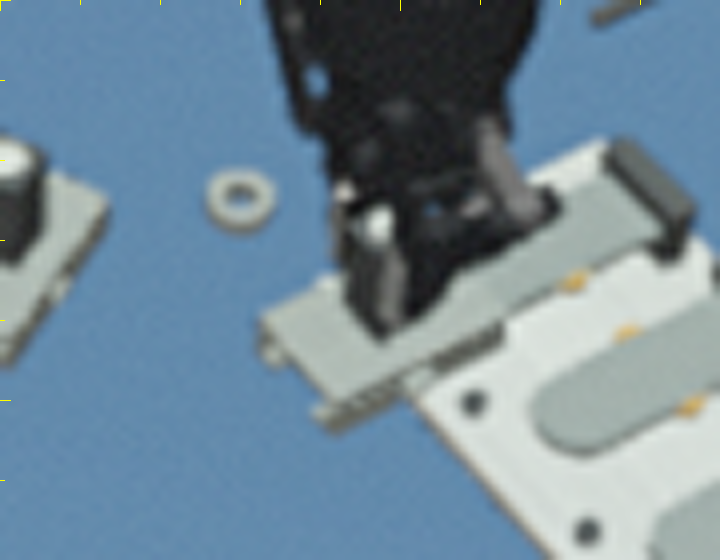

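Request:
move_arm(
  commands=[
    [[-0.005, -0.0001, 0, 0, 0, 0], [-0.005, -0.0001, 0, 0, 0, 0], [-0.005, -0.0001, 0, 0, 0, 0], [-0.005, -0.0001, 0, 0, 0, 0]],
  ],
)

```text
time_s: 18.92
tool_pos: [0.5243, -0.129, 0.0491]
tool_rot: [[-1.0, 0.02, -0.001], [0.02, 1.0, 0.001], [0.001, 0.001, -1.0]]
wrist_force: [0.5, 0.5, -2.8]
width: 0.24
```

```bash
python3 - <<'E'
from plan import *
s=bot.state();p=s['tool_pos'];Q=s['tool_rot']; print(p,yang(),s['wrist_force'],s['torque'],'line y',-.1275-.0218*(p[0]-.454))
E
```

```text
[ 0.5242868  -0.12898789  0.04908313] 88.84724500951654 [ 0.50011142  0.45575902 -2.78800731] [-0.03506378  0.01707387 -0.03684974] line y -0.12903225224281667
```

Smooth. Now over the rollers; larger steps to build force.

Request:
move_arm(
  commands=[
    [[-0.007, 0, 0, 0, 0, 0], [-0.008, 0, 0, 0, 0, 0], [-0.008, 0, 0, 0, 0, 0]],
  ],
  newtons=100,
)

```text
time_s: 19.3
tool_pos: [0.5346, -0.1284, 0.0469]
tool_rot: [[-0.999, 0.021, -0.028], [0.021, 1.0, 0.002], [0.028, 0.001, -1.0]]
wrist_force: [-18.4, -1.3, 22.2]
width: 0.235
```

```bash
python3 - <<'E'
from plan import *
s=bot.state();p=s['tool_pos'];Q=s['tool_rot']; print(p,yang(),s['wrist_force'],s['torque'],Q[:,2],'line y',-.1275-.0218*(p[0]-.454))
E
```

```text
[ 0.53459255 -0.12837854  0.04694856] 88.79927847577 [-18.37680888  -1.28835104  22.2281373 ] [-0.03893929  3.7173393   0.01012933] [-0.0276167   0.0019703  -0.99961664] line y -0.1292569175801197
```

Request:
move_arm(
  commands=[
    [[-0.008, 0, -0.002, 0, -1.2, 0], [-0.008, 0, -0.001, 0, -1.0, 0]],
  ],
)

```text
time_s: 19.55
tool_pos: [0.541, -0.1282, 0.047]
tool_rot: [[-1.0, 0.022, -0.008], [0.022, 1.0, 0.001], [0.008, 0.001, -1.0]]
wrist_force: [-4.8, -0.5, -3.1]
width: 0.237
```

```bash
python3 - <<'E'
from plan import *
s=bot.state();p=s['tool_pos'];Q=s['tool_rot']; print(p,yang(),s['wrist_force'],s['torque'],Q[:,2],'line y',-.1275-.0218*(p[0]-.454))
E
```

```text
[ 0.54102583 -0.12818742  0.04704493] 88.73351583130395 [-4.77555422 -0.48671274 -3.07873094] [-0.1780471   1.14041186 -0.05678143] [-0.00811526  0.00149038 -0.99996596] line y -0.12939716313379088
```

Request:
move_arm(
  commands=[
    [[-0.006, -0.0004, -0.0005, 0, -0.3, 0], [-0.006, -0.0003, 0, 0, -0.3, 0], [-0.006, -0.0003, 0, 0, -0.2, 0], [-0.006, 0, 0, 0, -0.2, 0]],
  ],
)

```text
time_s: 20.05
tool_pos: [0.5481, -0.1287, 0.047]
tool_rot: [[-0.999, 0.024, -0.023], [0.023, 1.0, 0.002], [0.023, 0.001, -1.0]]
wrist_force: [-10.3, -0.4, 8.0]
width: 0.236
```

```bash
python3 - <<'E'
from plan import *
s=bot.state();p=s['tool_pos'];Q=s['tool_rot']; print(p,yang(),s['wrist_force'],s['torque'],Q[:,2],'line y',-.1275-.0218*(p[0]-.454))
im=snap('side','21'); crop(im,260,170,90,70,8,'pics/f24.png')
E
```

```text
[ 0.54810599 -0.12873059  0.04697582] 88.65200064461473 [-10.28003929  -0.37943781   8.02606158] [-0.01023213  2.25293834 -0.03528115] [-0.02300243  0.00198301 -0.99973344] line y -0.12955151065250572
```

View pics/f24.png

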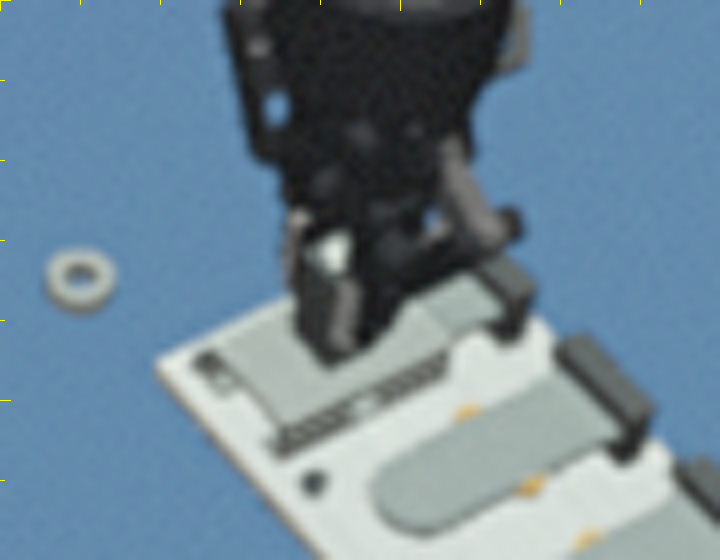

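Request:
move_arm(
  commands=[
    [[-0.009, -0.0004, -0.001, 0, -1.2, 0], [-0.009, -0.0004, -0.0005, 0, -0.8, 0], [-0.009, 0, -0.0005, 0, -0.6, 0]],
  ],
)

```text
time_s: 20.48
tool_pos: [0.5705, -0.1292, 0.047]
tool_rot: [[-1.0, 0.024, 0.012], [0.024, 1.0, 0.003], [-0.012, 0.003, -1.0]]
wrist_force: [0.2, 0.1, -2.9]
width: 0.239
```

```bash
python3 - <<'E'
from plan import *
s=bot.state();p=s['tool_pos'];Q=s['tool_rot']; print(p,yang(),s['wrist_force'],s['torque'],Q[:,2],'line y',-.1275-.0218*(p[0]-.454))
im=snap('side','22'); crop(im,260,170,90,70,8,'pics/f25.png')
E
```

```text
[ 0.57047297 -0.12920114  0.04699178] 88.63353551301876 [ 0.19479956  0.06688744 -2.88916985] [-0.05615419 -0.00903202  0.1106529 ] [ 0.01198108  0.0029938  -0.99992374] line y -0.13003911067905174
```

View pics/f25.png

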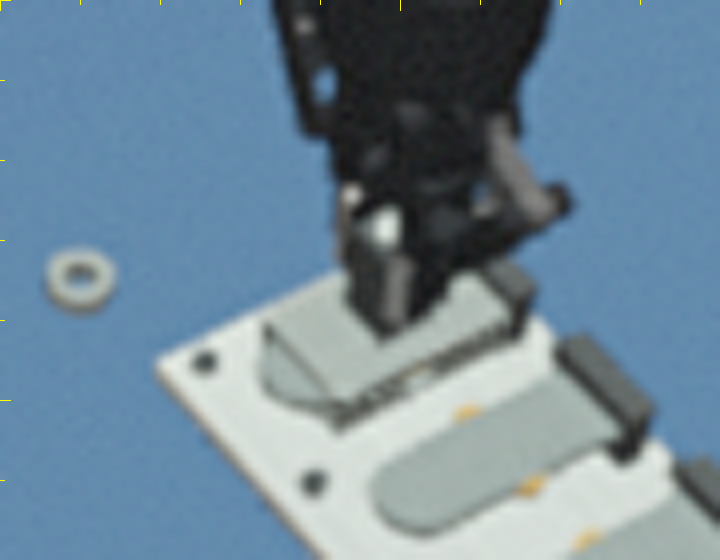

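Request:
move_arm(
  commands=[
    [[0, 0, 0, 0, 0, 0], [0, 0, 0, 0, 0, 0], [0, 0, -0.01, 0, -0.3, 0], [0, 0, -0.02, 0, -0.3, 0], [0, 0, -0.04, 0, 0, 0], [0, 0, -0.04, 0, 0, 0], [0.04, 0.02, -0.02, 0, 0, 0], [0.04, 0.03, 0, 0, 0, 0], [0, 0, 0, 0, 0, 0]],
  ],
  hand=0.04,
)

```text
time_s: 21.65
tool_pos: [0.4943, -0.0777, 0.1866]
tool_rot: [[-0.999, 0.024, 0.044], [0.024, 1.0, -0.0], [-0.044, 0.001, -0.999]]
wrist_force: [0.5, 0.4, 0.3]
width: 0.467
```

```bash
cat > chk.py <<'E'
from plan import *
from fit import *
import sys
tag=sys.argv[1]
s=bot.state();p=s['tool_pos'];print(p,yang(),s['wrist_force'],s['joints'].round(1))
t=snap('top',tag); si=snap('side',tag)
cv2.imwrite('pics/g.png',np.hstack([cv2.resize(si[100:300,140:400],None,fx=3,fy=3)]))
crop(t,180,85,215,160,3,'pics/gt.png')
E
python3 chk.py 23; python3 - <<'E'
from fit import *
ims=load(23,23)
SR=[((p[0],p[1],.036),(q[0],q[1],.036)) for p,q in SHOE]
f=fit([.573,-.1304,-.0218],SR,ims,('side',),da=.05); print(f)
f=fit([.573,-.1304,-.0218],SR,ims,('top',),da=.05); print(f)
E
```

```text
[ 0.49430746 -0.0777293   0.18662704] 88.61251833072679 [0.49954157 0.37744575 0.25930618] [ -9.2  11.8 -18.1  57.6   0.4  -7.8]
(array([ 0.57580429, -0.13076534, -0.07172001]), np.float64(-565.1519775390625))
(array([ 0.57487962, -0.124416  ,  0.02810861]), np.float64(-4.596105575561523))
```

View pics/g.png

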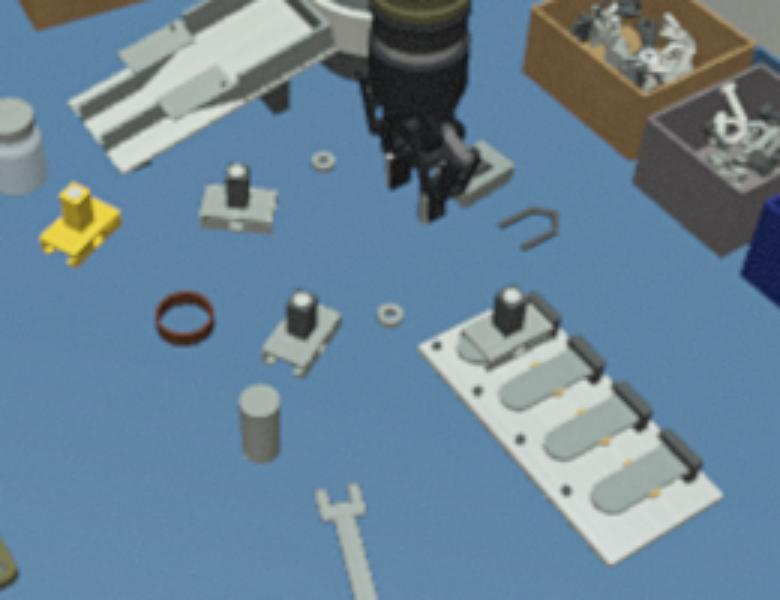

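View pics/gt.png

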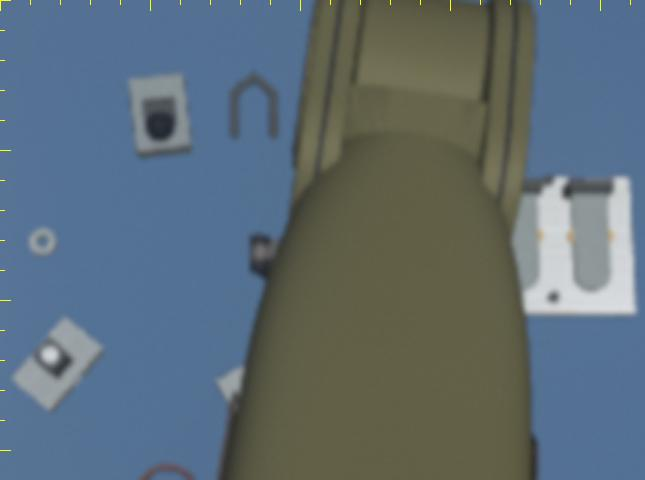

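```bash
python3 - <<'E'
from fit import *
from plan import *
ims=load(23,23)
f=fit([.4246,-.0208,.49],SHOE,ims,('side',),da=.1); print(f[0],np.degrees(f[0][2]))
w=back('top',[[180+58/3,85+363/3]],.02);print(w)
for a in (-.9,-.75):
  f=fit([w[0,0],w[0,1],a],SHOE,ims,('top','side'),da=.15,dx=.012); print(f,np.degrees(f[0][2]))
c=plan([.4245,-.0205,.12],rot(90+28.1))
E
```

```text
[ 0.42482535 -0.02118536  0.49258918] 28.22328121125251
[[0.46152608 0.1536274  0.02      ]]
(array([ 0.46263693,  0.15481096, -0.7500124 ]), np.float64(-793.317626953125)) -42.97254485766749
(array([ 0.46278922,  0.15514913, -0.70581087]), np.float64(-835.3822631835938)) -40.4399841212846
4 [[0.0196, 0.0142, 0.0159, -0.18, 0.68, -7.39], [0.0175, 0.0166, 0.0161, -0.18, 0.68, -7.39], [0.015, 0.0186, 0.0164, -0.18, 0.68, -7.39], [0.0123, 0.0203, 0.0166, -0.18, 0.68, -7.39]]
```

Request:
move_arm(
  commands=[
    [[0.0196, 0.014, 0.016, -0.2, 0.7, -7.4], [0.0175, 0.0166, 0.016, -0.2, 0.7, -7.4], [0.015, 0.0186, 0.0164, -0.2, 0.7, -7.4], [0.012, 0.02, 0.0166, -0.2, 0.7, -7.4], [0, 0, 0, 0, 0, 0]],
  ],
)

```text
time_s: 22.38
tool_pos: [0.4327, -0.0234, 0.1202]
tool_rot: [[-0.876, -0.482, 0.008], [-0.482, 0.876, -0.002], [-0.006, -0.005, -1.0]]
wrist_force: [-0.2, -0.8, -0.8]
width: 0.47
```

```bash
python3 - <<'E'
from plan import *
s=bot.state();print(s['tool_pos'],yang(),s['tool_rot'][:,2])
c=plan([.4245,-.0205,.075],rot(90+28.1),n=4)
E
```

```text
[ 0.43267191 -0.02336718  0.12017887] 118.80996748702077 [ 0.00803311 -0.00163496 -0.9999664 ]
4 [[0.0015, 0.0017, 0.0113, -0.08, 0.09, 0.18], [0.0015, 0.0017, 0.0113, -0.08, 0.09, 0.18], [0.0015, 0.0016, 0.0113, -0.08, 0.09, 0.18], [0.0015, 0.0016, 0.0113, -0.08, 0.09, 0.18]]
```

Request:
move_arm(
  commands=[
    [[0.0015, 0.0017, 0.011, -0.1, 0.1, 0.2], [0.0015, 0.0017, 0.011, -0.1, 0.1, 0.2], [0.0015, 0.0017, 0.011, -0.1, 0.1, 0.2], [0.0015, 0.0016, 0.011, 0, 0.1, 0.2], [0, 0, 0, 0, 0, 0]],
  ],
)

```text
time_s: 23.0
tool_pos: [0.4292, -0.0222, 0.0745]
tool_rot: [[-0.886, -0.463, 0.005], [-0.463, 0.886, -0.001], [-0.003, -0.003, -1.0]]
wrist_force: [-0.3, 0.2, 0.4]
width: 0.47
```

```bash
python3 - <<'E'
from plan import *
s=bot.state();print(s['tool_pos'],yang(),s['tool_rot'][:,2])
c=plan([.4245,-.0205,.032],rot(90+28.1),n=4)
im=snap('side','24'); crop(im,205,130,80,80,7,'pics/f26.png')
E
```

```text
[ 0.4292078  -0.02219367  0.07451923] 117.58259682710208 [ 0.0045574  -0.0012163  -0.99998888]
4 [[0.0009, 0.001, 0.0106, -0.05, 0.05, -0.13], [0.0009, 0.0009, 0.0106, -0.05, 0.05, -0.13], [0.0009, 0.0009, 0.0106, -0.05, 0.05, -0.13], [0.0009, 0.0009, 0.0106, -0.05, 0.05, -0.13]]
```

View pics/f26.png

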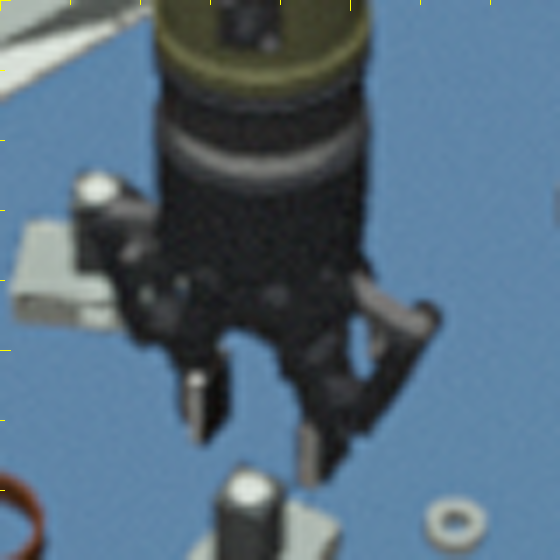

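Request:
move_arm(
  commands=[
    [[0.0013, 0.0012, 0.0106, 0, 0, 0], [0.0013, 0.001, 0.0106, 0, 0, 0], [0.0013, 0.001, 0.0106, 0, 0, 0], [0.0012, 0.001, 0.0106, 0, 0, 0], [0, 0, 0, 0, 0, 0]],
  ],
)

```text
time_s: 23.68
tool_pos: [0.4233, -0.0208, 0.0298]
tool_rot: [[-0.886, -0.463, 0.006], [-0.463, 0.886, -0.001], [-0.005, -0.004, -1.0]]
wrist_force: [0.0, -0.4, 0.6]
width: 0.47
```

```bash
python3 - <<'E'
from plan import *
s=bot.state();print(s['tool_pos'],yang(),s['tool_rot'][:,2],s['wrist_force'])
c=plan([.4245,-.0205,.032],rot(90+28.1),n=1)
im=snap('side','25'); crop(im,205,150,80,80,7,'pics/f27.png')
E
```

```text
[ 0.42331545 -0.02080058  0.02983881] 117.58967943943253 [ 0.00628949 -0.00139159 -0.99997925] [ 0.0054704  -0.37294922  0.58745408]
1 [[-0.0012, -0.0003, -0.0022, -0.24, 0.28, -0.51]]
```

View pics/f27.png

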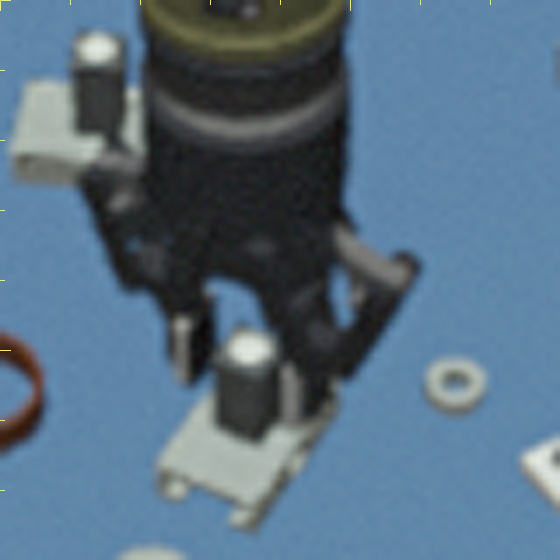

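Request:
move_arm(
  commands=[
    [[0, 0, -0.001, 0, 0, 0], [0, 0, 0, 0, 0, 0], [0, 0, 0, 0, 0, 0], [0, 0, 0, 0, 0, 0]],
  ],
  hand=0.01,
  newtons=100,
)

```text
time_s: 24.22
tool_pos: [0.424, -0.0207, 0.0317]
tool_rot: [[-0.886, -0.463, 0.007], [-0.463, 0.886, -0.001], [-0.006, -0.004, -1.0]]
wrist_force: [0.0, 0.1, -1.5]
width: 0.236
```

```bash
python3 - <<'E'
from plan import *
s=bot.state();print(s['tool_pos'],yang(),s['tool_rot'][:,2],s['wrist_force'])
p=s['tool_pos']
c=plan([p[0],p[1],.11],None,n=4)
# rail2 line
h=np.array([.5717,-.1924]); print('line at .455',h[1]+.0218*(h[0]-.455))
c=plan([.445,-.1875,.11],rot(88.8),cur=c)
E
```

```text
[ 0.4239773  -0.02068069  0.03167623] 117.59151006529646 [ 0.00748711 -0.00105166 -0.99997142] [ 0.03416165  0.13869841 -1.45359647]
4 [[-0.0001, -0.0001, -0.0196, 0.0, 0.0, 0.0], [-0.0001, -0.0001, -0.0196, 0.0, 0.0, 0.0], [-0.0001, -0.0001, -0.0196, 0.0, 0.0, 0.0], [-0.0001, -0.0001, -0.0196, 0.0, 0.0, 0.0]]
line at .455 -0.18985594
4 [[0.0147, -0.0394, 0.0001, -0.04, 0.1, 7.2], [0.0096, -0.0409, 0.0001, -0.04, 0.1, 7.2], [0.0044, -0.0418, 0.0001, -0.04, 0.1, 7.2], [-0.0009, -0.042, 0.0, -0.04, 0.1, 7.2]]
```

Request:
move_arm(
  commands=[
    [[0, 0, -0.01, 0, 0, 0], [0, 0, -0.03, 0, 0, 0], [0, 0, -0.03, 0, 0, 0], [0, 0, -0.01, 0, 0, 0], [0.0147, -0.0394, 0, 0, 0.1, 7.2], [0.01, -0.041, 0, 0, 0.1, 7.2], [0.0044, -0.042, 0, 0, 0.1, 7.2], [-0.001, -0.042, 0, 0, 0.1, 7.2], [0, 0, 0, 0, 0, 0]],
  ],
)

```text
time_s: 25.35
tool_pos: [0.443, -0.1922, 0.114]
tool_rot: [[-0.999, 0.034, -0.001], [0.034, 0.999, -0.003], [0.001, -0.003, -1.0]]
wrist_force: [0.6, 1.1, -3.3]
width: 0.237
```

```bash
python3 - <<'E'
from plan import *
s=bot.state();print(s['tool_pos'],yang(),s['tool_rot'][:,2],s['wrist_force'],s['width'])
c=plan([.45,-.189,.06],rot(88.7),n=4)
im=snap('side','26'); crop(im,225,140,130,110,6,'pics/f28.png')
E
```

```text
[ 0.44302621 -0.19217378  0.11403662] 88.0347964200234 [-8.12857595e-04 -2.51515043e-03 -9.99996507e-01] [ 0.57299439  1.13713646 -3.33987994] 0.23731140847772186
4 [[-0.0017, 0.0009, 0.0135, -0.04, -0.01, -0.17], [-0.0017, 0.0009, 0.0135, -0.04, -0.01, -0.17], [-0.0017, 0.0009, 0.0135, -0.04, -0.01, -0.17], [-0.0017, 0.0008, 0.0135, -0.04, -0.01, -0.17]]
```

View pics/f28.png

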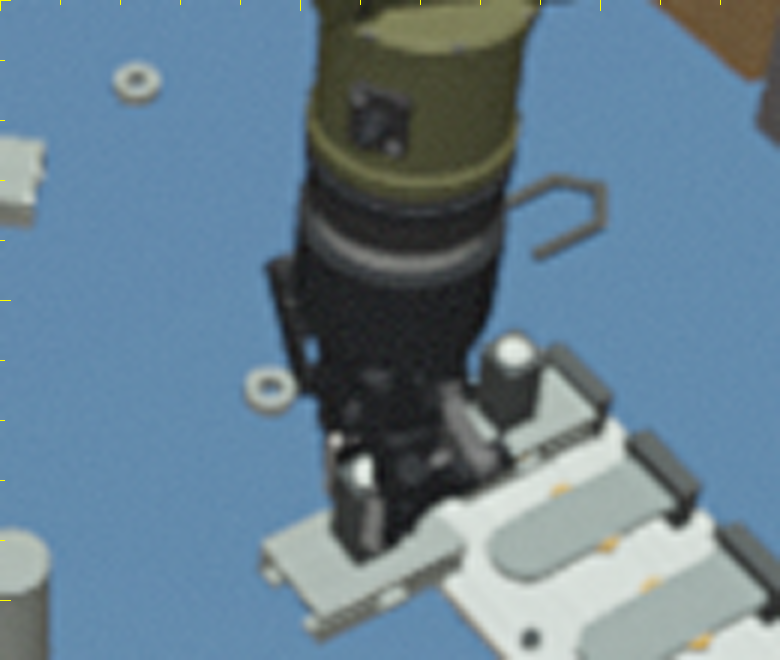

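Request:
move_arm(
  commands=[
    [[-0.001, 0.001, 0.015, 0, 0, -0.15], [-0.001, 0.001, 0.015, 0, 0, -0.15], [-0.001, 0.001, 0.015, 0, 0, -0.15], [-0.001, 0.0005, 0.012, 0, 0, -0.15], [0, 0, 0.003, 0, 0, 0], [0, 0, 0, 0, 0, 0]],
  ],
)

```text
time_s: 26.15
tool_pos: [0.4427, -0.1812, 0.0504]
tool_rot: [[-1.0, 0.013, -0.008], [0.013, 1.0, 0.004], [0.008, 0.004, -1.0]]
wrist_force: [0.0, 0.4, -3.6]
width: 0.237
```

```bash
python3 - <<'E'
from plan import *
from fit import *
s=bot.state();p=s['tool_pos'];print(p,yang(),s['tool_rot'][:,2],s['wrist_force'])
c=plan([.455,-.189,.0505],rot(88.7),n=3)
im=snap('side','27')
dz=p[2]-.0315
SR=[((a[0],a[1],.02+dz),(b[0],b[1],.02+dz)) for a,b in SHOE]
f=fit([p[0],p[1],-.02],SR,{'side':im.astype(np.float32)},('side',),da=.04); print(f)
print('side-frame rail2 line y at fit x', -.1315-.062-.0218*(f[0][0]-.5714))
E
```

```text
[ 0.44271157 -0.18117458  0.05039079] 89.24439288348786 [-0.00793471  0.00367305 -0.99996177] [ 0.02600771  0.42435299 -3.55208805]
3 [[-0.0041, -0.0026, -0.0001, 0.07, -0.15, 0.18], [-0.0041, -0.0025, -0.0001, 0.07, -0.15, 0.18], [-0.0041, -0.0025, -0.0001, 0.07, -0.15, 0.18]]
(array([ 0.44323792, -0.18240116, -0.01635547]), np.float64(-474.62603759765625))
side-frame rail2 line y at fit x -0.19070606662982484
```

Request:
move_arm(
  commands=[
    [[-0.004, -0.003, 0, 0.1, -0.15, 0.2], [-0.004, -0.003, 0, 0.1, -0.15, 0.2], [-0.004, -0.002, 0, 0, -0.15, 0.2], [0, 0, 0, 0, 0, 0]],
  ],
)

```text
time_s: 26.7
tool_pos: [0.4572, -0.191, 0.052]
tool_rot: [[-1.0, 0.025, 0.004], [0.025, 1.0, -0.002], [-0.004, -0.002, -1.0]]
wrist_force: [-0.9, 0.5, -3.6]
width: 0.239
```

```bash
cat > st.py <<'E'
from plan import *
import sys
y0,x0=map(float,sys.argv[1:3])
s=bot.state();p=s['tool_pos'];print(p.round(4),'yang',yang().round(2),'z',s['tool_rot'][:,2].round(4),'F',s['wrist_force'].round(1),'M',s['torque'].round(2),'line y',round(y0-.0218*(p[0]-x0),4))
E
python3 st.py -.1893 .455
```

```text
[ 0.4572 -0.191   0.052 ] yang 88.57 z [ 0.0042 -0.0018 -1.    ] F [-0.9  0.5 -3.6] M [ 0.06  0.05 -0.  ] line y -0.1893
```

Request:
move_arm(
  commands=[
    [[-0.004, 0.0008, 0.001, 0, 0, -0.1], [-0.005, 0.0006, 0.0005, 0, 0, -0.1], [-0.005, 0, 0, 0, 0, 0], [-0.005, 0, 0, 0, 0, 0]],
  ],
)

```text
time_s: 27.2
tool_pos: [0.477, -0.1897, 0.0503]
tool_rot: [[-1.0, 0.021, 0.004], [0.021, 1.0, -0.001], [-0.004, -0.001, -1.0]]
wrist_force: [0.8, -0.2, -3.7]
width: 0.235
```

```bash
python3 st.py -.1893 .455
```

```text
[ 0.477  -0.1897  0.0503] yang 88.78 z [ 0.0035 -0.0013 -1.    ] F [ 0.8 -0.2 -3.7] M [-0.03 -0.02  0.01] line y -0.1898
```

On line; slide on.

Request:
move_arm(
  commands=[
    [[-0.005, 0, 0, 0, 0, 0], [-0.005, 0, 0, 0, 0, 0], [-0.005, 0, 0, 0, 0, 0], [-0.005, 0, 0, 0, 0, 0]],
  ],
)

```text
time_s: 27.7
tool_pos: [0.4986, -0.1902, 0.0502]
tool_rot: [[-1.0, 0.021, 0.003], [0.021, 1.0, -0.001], [-0.004, -0.001, -1.0]]
wrist_force: [1.4, 0.0, -3.1]
width: 0.238
```

```bash
python3 st.py -.1893 .455
```

```text
[ 0.4986 -0.1902  0.0502] yang 88.79 z [ 0.0035 -0.0013 -1.    ] F [ 1.4  0.  -3.1] M [-0.05 -0.01 -0.03] line y -0.1903
```

Request:
move_arm(
  commands=[
    [[-0.006, 0, 0, 0, 0, 0], [-0.006, 0, 0, 0, 0, 0], [-0.006, 0, 0, 0, 0, 0], [-0.006, 0, 0, 0, 0, 0]],
  ],
)

```text
time_s: 28.2
tool_pos: [0.5242, -0.1907, 0.0503]
tool_rot: [[-1.0, 0.021, 0.003], [0.021, 1.0, -0.001], [-0.003, -0.001, -1.0]]
wrist_force: [0.1, 0.0, -3.3]
width: 0.238
```

```bash
python3 st.py -.1893 .455;  python3 - <<'E'
from h import *
im=snap('side','28'); crop(im,265,185,90,70,8,'pics/f29.png')
E
```

```text
[ 0.5242 -0.1907  0.0503] yang 88.79 z [ 0.0034 -0.0013 -1.    ] F [ 0.1  0.  -3.3] M [ 0.01 -0.02 -0.01] line y -0.1908
```

View pics/f29.png

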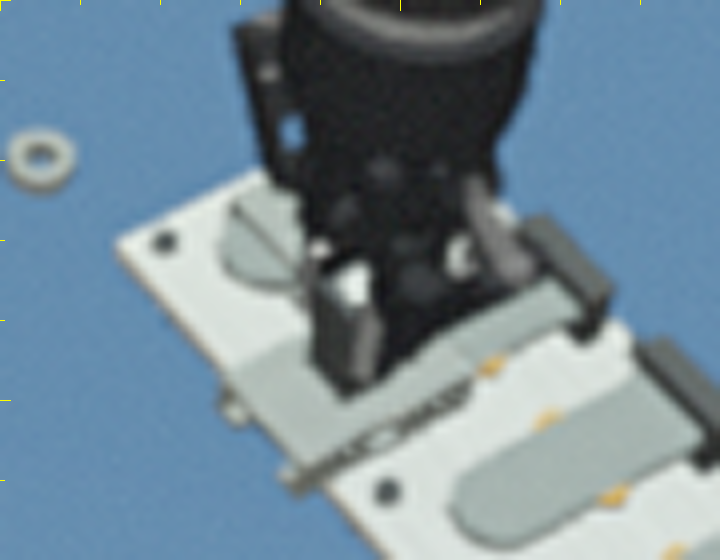

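```bash
python3 - <<'E'
from h import *
def rayx(uv,x):
    p=P('side'); d=p['attitude']@np.array([(uv[0]-p['cx'])/p['fx'],(uv[1]-p['cy'])/p['fy'],1]); t=(x-p['eye'][0])/d[0]; return p['eye']+d*t
for dx in(-.012,0,.012): print(rayx((260+565/8,170+205/8),.5705+dx)-[.5705,-.1292,.047])
E
```

```text
[-0.012      -0.08266155  0.12679454]
[ 0.         -0.07244962  0.10997771]
[ 0.012      -0.06223769  0.09316088]
```

Request:
move_arm(
  commands=[
    [[-0.006, 0, 0, 0, 0, 0], [-0.009, 0, -0.0005, 0, -0.5, 0], [-0.01, 0, -0.001, 0, -1, 0], [-0.01, 0, -0.001, 0, -1, 0]],
  ],
)

```text
time_s: 28.75
tool_pos: [0.5473, -0.1908, 0.0485]
tool_rot: [[-0.999, 0.024, 0.021], [0.024, 1.0, -0.002], [-0.022, -0.002, -1.0]]
wrist_force: [-4.5, -2.3, -3.7]
width: 0.237
```

```bash
python3 st.py -.1893 .455
```

```text
[ 0.5473 -0.1908  0.0485] yang 88.65 z [ 0.0215 -0.0023 -0.9998] F [-4.5 -2.3 -3.7] M [-0.31  0.97 -0.07] line y -0.1913
```

Request:
move_arm(
  commands=[
    [[-0.008, 0, 0, 0, 0.5, 0], [-0.009, 0, 0, 0, 0, 0], [-0.009, 0, 0, 0, -0.3, 0]],
  ],
)

```text
time_s: 29.12
tool_pos: [0.5738, -0.1915, 0.0485]
tool_rot: [[-1.0, 0.024, 0.015], [0.024, 1.0, -0.002], [-0.015, -0.002, -1.0]]
wrist_force: [-9.4, -1.9, 5.5]
width: 0.236
```

```bash
python3 st.py -.1893 .455;  python3 - <<'E'
from h import *
im=snap('side','29'); crop(im,265,185,90,70,8,'pics/f30.png')
E
```

```text
[ 0.5738 -0.1915  0.0485] yang 88.62 z [ 0.0153 -0.0021 -0.9999] F [-9.4 -1.9  5.5] M [-0.2   3.23 -0.  ] line y -0.1919
```

View pics/f30.png

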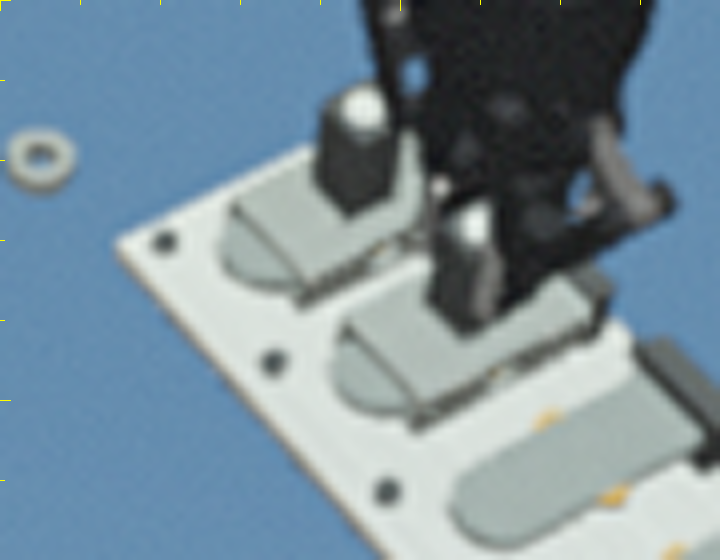

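Request:
move_arm(
  commands=[
    [[0, 0, 0, 0, 0, 0], [0, 0, 0, 0, 0, 0], [0, 0, 0, 0, 0, 0], [0, 0, -0.01, 0, 0, 0], [0, 0, -0.02, 0, 0, 0], [0, 0, -0.03, 0, 0, 0], [0, 0, -0.04, 0, 0, 0], [0, 0, -0.02, 0, 0, 0]],
  ],
  hand=0.04,
)

```text
time_s: 30.18
tool_pos: [0.576, -0.1913, 0.1767]
tool_rot: [[-0.999, 0.023, 0.026], [0.023, 1.0, -0.003], [-0.026, -0.002, -1.0]]
wrist_force: [0.4, -0.3, -0.8]
width: 0.467
```

```bash
python3 - <<'E'
from plan import *
s=bot.state();print(s['tool_pos'])
c=plan([.44,.12,.17],rot(49.6))
E
```

```text
[ 0.57602411 -0.19129121  0.1767323 ]
7 [[0.0205, 0.044, 0.0003, 0.05, 0.21, 5.58], [0.0246, 0.0418, 0.0004, 0.05, 0.21, 5.58], [0.0286, 0.0392, 0.0004, 0.05, 0.21, 5.58], [0.0323, 0.0363, 0.0005, 0.05, 0.21, 5.58], [0.0356, 0.0329, 0.0006, 0.05, 0.21, 5.58], [0.0387, 0.0293, 0.0007, 0.05, 0.21, 5.58], [0.0413, 0.0254, 0.0008, 0.05, 0.21, 5.58]]
```

Request:
move_arm(
  commands=[
    [[0.02, 0.044, 0, 0, 0.2, 5.6], [0.0246, 0.042, 0, 0, 0.2, 5.6], [0.0286, 0.039, 0, 0, 0.2, 5.6], [0.032, 0.036, 0, 0, 0.2, 5.6], [0.0356, 0.033, 0, 0, 0.2, 5.6], [0.0387, 0.029, 0, 0, 0.2, 5.6], [0.03, 0.02, 0, 0, 0.2, 5.6], [0, 0, 0, 0, 0, 0]],
  ],
)

```text
time_s: 31.18
tool_pos: [0.452, 0.1173, 0.1839]
tool_rot: [[-0.744, 0.668, 0.025], [0.669, 0.744, 0.007], [-0.014, 0.022, -1.0]]
wrist_force: [0.4, 0.2, 0.0]
width: 0.47
```

```bash
python3 chk.py 30; python3 - <<'E'
from fit import *
ims=load(30,30)
f=fit([.4627,.155,-.715],SHOE,ims,('side',),da=.1); print(f,np.degrees(f[0][2]))
E
```

```text
[0.45196437 0.11732044 0.18391016] 48.053869638894774 [0.41616641 0.16527165 0.01223671] [ 14.5   9.5 -21.5  57.5   0.   56.5]
(array([ 0.46238311,  0.15426516, -0.70863736]), np.float64(-504.15386962890625)) -40.601930202022686
```

View pics/g.png

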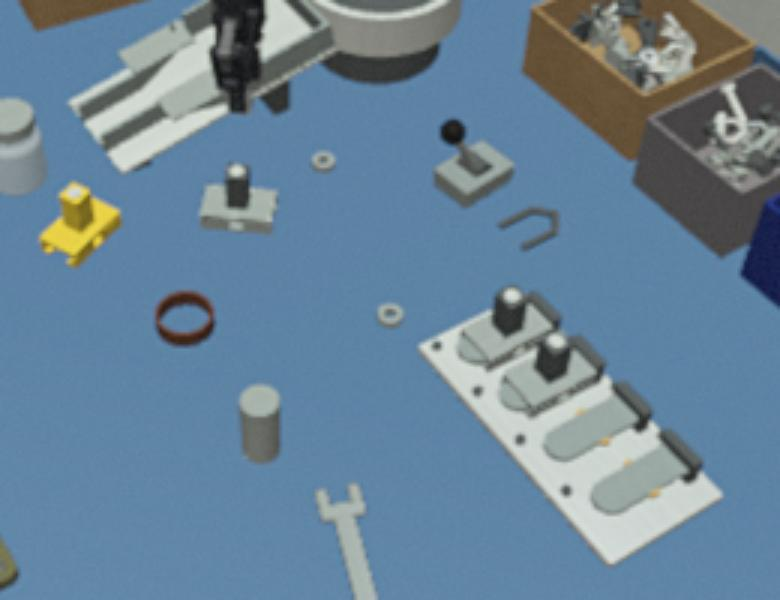

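View pics/gt.png

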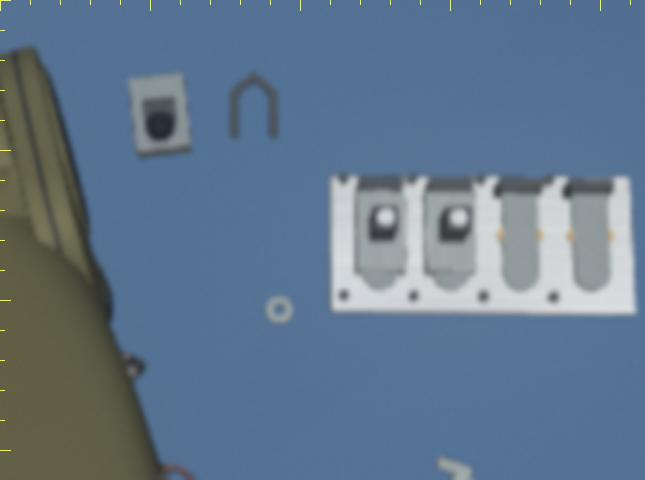

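```bash
python3 - <<'E'
from plan import *
c=plan([.4625,.1545,.09],rot(49.5),n=5)
E
```

```text
5 [[0.0041, 0.0067, 0.0188, 0.24, 0.17, -0.31], [0.004, 0.0068, 0.0188, 0.24, 0.17, -0.31], [0.0039, 0.0069, 0.0188, 0.24, 0.17, -0.31], [0.0038, 0.007, 0.0188, 0.24, 0.17, -0.31], [0.0037, 0.0071, 0.0188, 0.24, 0.17, -0.31]]
```

Request:
move_arm(
  commands=[
    [[0.004, 0.0067, 0.0185, 0.2, 0.2, -0.3], [0.004, 0.0068, 0.0185, 0.2, 0.2, -0.3], [0.004, 0.007, 0.0185, 0.2, 0.2, -0.3], [0.004, 0.007, 0.0185, 0.2, 0.2, -0.3], [0.0035, 0.007, 0.018, 0.2, 0.2, -0.3], [0, 0, 0, 0, 0, 0]],
  ],
)

```text
time_s: 32.02
tool_pos: [0.4687, 0.1491, 0.0921]
tool_rot: [[-0.755, 0.656, 0.007], [0.656, 0.755, 0.003], [-0.003, 0.007, -1.0]]
wrist_force: [-0.3, -0.3, -0.1]
width: 0.47
```

```bash
python3 - <<'E'
from plan import *
s=bot.state();print(s['tool_pos'],yang(),s['tool_rot'][:,2])
c=plan([.4625,.1545,.032],rot(49.5),n=6)
im=snap('side','31'); crop(im,180,110,80,80,7,'pics/f31.png')
E
```

```text
[0.46870846 0.14910973 0.09206621] 48.998537222892395 [ 0.00657676  0.00317098 -0.99997335]
6 [[0.0014, -0.0001, 0.01, 0.06, 0.03, -0.08], [0.0014, -0.0001, 0.01, 0.06, 0.03, -0.08], [0.0014, -0.0, 0.01, 0.06, 0.03, -0.08], [0.0014, -0.0, 0.01, 0.06, 0.03, -0.08], [0.0014, -0.0, 0.01, 0.06, 0.03, -0.08], [0.0014, -0.0, 0.01, 0.06, 0.03, -0.08]]
```

View pics/f31.png

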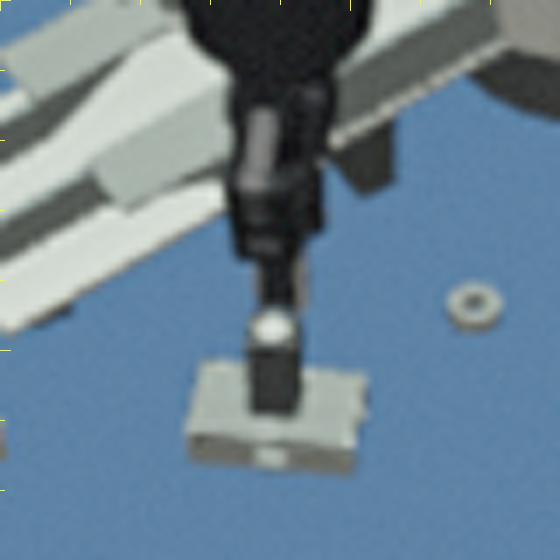

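Request:
move_arm(
  commands=[
    [[0.0025, 0, 0.008, 0, 0, -0.1], [0.0025, 0, 0.008, 0, 0, -0.1], [0.002, 0, 0.004, 0, 0, 0], [0, 0, 0, 0, 0, 0]],
  ],
)

```text
time_s: 32.58
tool_pos: [0.4649, 0.1529, 0.0734]
tool_rot: [[-0.756, 0.655, 0.011], [0.655, 0.756, 0.004], [-0.006, 0.01, -1.0]]
wrist_force: [-0.2, 0.2, -0.2]
width: 0.469
```

```bash
python3 - <<'E'
from plan import *
s=bot.state();print(s['tool_pos'],yang(),s['tool_rot'][:,2])
c=plan([.4625,.1545,.032],rot(49.5),n=5)
im=snap('side','32'); crop(im,180,110,80,80,7,'pics/f31.png')
E
```

```text
[0.46488845 0.15288893 0.07337759] 49.084565087349894 [ 0.01083756  0.00392672 -0.99993356]
5 [[0.0006, -0.0002, 0.0083, 0.12, 0.06, -0.08], [0.0006, -0.0001, 0.0083, 0.12, 0.06, -0.08], [0.0006, -0.0001, 0.0083, 0.12, 0.06, -0.08], [0.0006, -0.0001, 0.0083, 0.12, 0.06, -0.08], [0.0006, -0.0001, 0.0083, 0.12, 0.06, -0.08]]
```

View pics/f31.png

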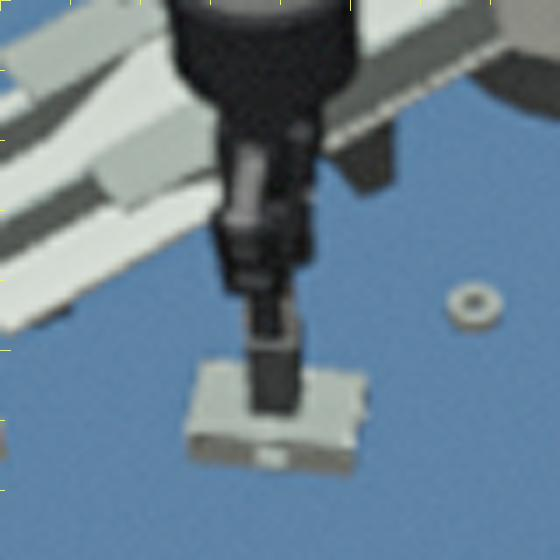

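Request:
move_arm(
  commands=[
    [[0.0003, 0, 0.008, 0.15, 0.1, -0.1], [0.0003, 0, 0.008, 0.15, 0.1, -0.1], [0.0003, 0, 0.008, 0.1, 0.1, -0.1], [0.0003, 0, 0.008, 0.1, 0, -0.1], [0, 0, 0.006, 0, 0, 0], [0, 0, 0, 0, 0, 0]],
  ],
)

```text
time_s: 33.38
tool_pos: [0.4644, 0.154, 0.0326]
tool_rot: [[-0.761, 0.649, 0.001], [0.649, 0.761, 0.0], [-0.0, 0.001, -1.0]]
wrist_force: [-0.3, 0.7, 0.8]
width: 0.464
```

```bash
python3 - <<'E'
from plan import *
s=bot.state();print(s['tool_pos'],yang(),s['tool_rot'][:,2],s['wrist_force'])
c=plan([.4625,.1545,.032],rot(49.5),n=1)
im=snap('side','33'); crop(im,180,110,80,80,7,'pics/f31.png')
E
```

```text
[0.46436748 0.15396799 0.03263226] 49.531803409405654 [ 5.75336314e-04  4.20858697e-04 -9.99999746e-01] [-0.33969364  0.68563168  0.80230373]
1 [[0.0018, -0.0008, 0.0006, 0.04, 0.01, 0.03]]
```

View pics/f31.png

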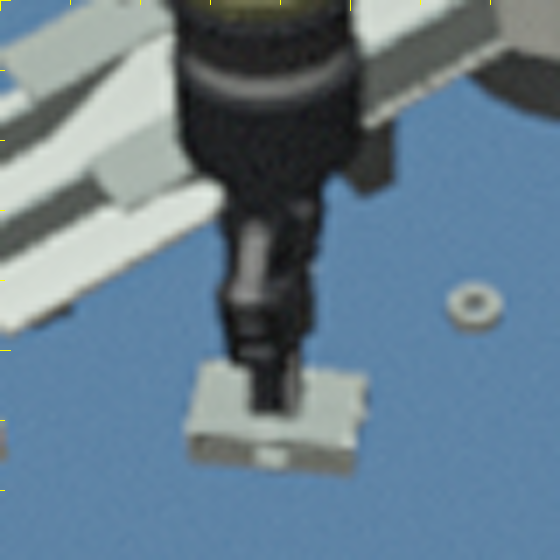

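Good. Shift 1.5 mm in x and close.

Request:
move_arm(
  commands=[
    [[0.0015, 0, 0, 0, 0, 0], [0, 0, 0, 0, 0, 0], [0, 0, 0, 0, 0, 0], [0, 0, 0, 0, 0, 0], [0, 0, 0, 0, 0, 0]],
  ],
  hand=0.01,
  newtons=100,
)

```text
time_s: 34.05
tool_pos: [0.4637, 0.1551, 0.0335]
tool_rot: [[-0.761, 0.649, 0.002], [0.649, 0.761, 0.001], [-0.001, 0.002, -1.0]]
wrist_force: [-1.0, 0.8, -1.0]
width: 0.232
```

```bash
python3 - <<'E'
from plan import *
s=bot.state();p=s['tool_pos'];print(p,yang(),s['tool_rot'][:,2],s['wrist_force'],s['width'])
c=plan([p[0],p[1],.13],None,n=4)
# rail2 inserted line TCP: -.1893 at .455 -> rail3
c=plan([.44,-.251,.13],rot(88.75),cur=c)
E
```

```text
[0.46365631 0.15514415 0.03346675] 49.52530475395577 [ 2.02469761e-03  8.08206370e-04 -9.99997624e-01] [-0.99565454  0.77784286 -0.95289171] 0.23240314555009567
4 [[-0.0, 0.0, -0.0241, 0.0, 0.0, 0.0], [-0.0, 0.0, -0.0241, 0.0, 0.0, 0.0], [-0.0, 0.0, -0.0241, 0.0, 0.0, 0.0], [-0.0, 0.0, -0.0241, 0.0, 0.0, 0.0]]
9 [[-0.0273, -0.036, -0.0, 0.01, 0.01, -4.36], [-0.0245, -0.038, -0.0, 0.01, 0.01, -4.36], [-0.0215, -0.0398, -0.0, 0.01, 0.01, -4.36], [-0.0184, -0.0413, -0.0, 0.01, 0.01, -4.36], [-0.0152, -0.0426, -0.0, 0.01, 0.01, -4.36], [-0.012, -0.0436, -0.0, 0.01, 0.01, -4.36], [-0.0086, -0.0444, -0.0, 0.01, 0.01, -4.36], [-0.0052, -0.0449, -0.0, 0.01, 0.01, -4.36], [-0.0018, -0.0452, -0.0, 0.01, 0.01, -4.36]]
```

Request:
move_arm(
  commands=[
    [[0, 0, -0.015, 0, 0, 0], [0, 0, -0.03, 0, 0, 0], [0, 0, -0.04, 0, 0, 0], [-0.027, -0.036, -0.005, 0, 0, -4.4], [-0.0245, -0.038, 0, 0, 0, -4.4], [-0.0215, -0.04, 0, 0, 0, -4.4], [-0.018, -0.041, 0, 0, 0, -4.4], [-0.015, -0.0426, 0, 0, 0, -4.4], [-0.012, -0.0436, 0, 0, 0, -4.4], [-0.009, -0.0444, 0, 0, 0, -4.4], [-0.005, -0.035, 0, 0, 0, -4.4], [0, 0, 0, 0, 0, 0]],
  ],
)

```text
time_s: 35.55
tool_pos: [0.4458, -0.2061, 0.123]
tool_rot: [[-0.998, 0.069, -0.002], [0.069, 0.998, 0.001], [0.002, 0.001, -1.0]]
wrist_force: [0.3, 0.4, -3.6]
width: 0.233
```

```bash
python3 - <<'E'
from plan import *
s=bot.state();p=s['tool_pos'];print(p,yang(),s['tool_rot'][:,2],s['wrist_force'],s['width'])
c=plan([.445,-.251,.06],rot(88.75),n=6)
im=snap('side','34'); crop(im,225,150,130,110,6,'pics/f32.png')
E
```

```text
[ 0.44576586 -0.20607662  0.12304482] 86.06920823896412 [-1.57859817e-03  9.38240155e-04 -9.99998314e-01] [ 0.29917618  0.43638372 -3.64638223] 0.2331896354275561
6 [[-0.0004, -0.0075, 0.0105, 0.01, -0.02, -0.45], [-0.0003, -0.0075, 0.0105, 0.01, -0.02, -0.45], [-0.0003, -0.0075, 0.0105, 0.01, -0.02, -0.45], [-0.0002, -0.0075, 0.0105, 0.01, -0.02, -0.45], [-0.0002, -0.0075, 0.0105, 0.01, -0.02, -0.45], [-0.0001, -0.0075, 0.0105, 0.01, -0.02, -0.45]]
```

View pics/f32.png

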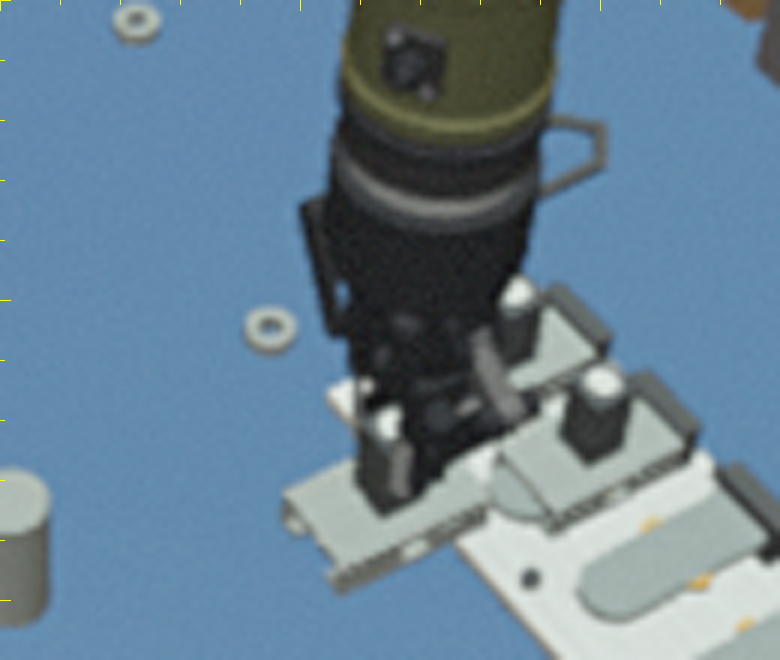

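Request:
move_arm(
  commands=[
    [[0, -0.008, 0.01, 0, 0, -0.45], [0, -0.008, 0.01, 0, 0, -0.45], [0, -0.0075, 0.01, 0, 0, -0.45], [0, -0.0075, 0.01, 0, 0, -0.45], [0, -0.0075, 0.01, 0, 0, -0.45], [0, -0.004, 0.01, 0, 0, -0.3], [0, 0, 0, 0, 0, 0]],
  ],
)

```text
time_s: 36.48
tool_pos: [0.4416, -0.2464, 0.0569]
tool_rot: [[-1.0, 0.017, -0.006], [0.017, 1.0, 0.005], [0.006, 0.005, -1.0]]
wrist_force: [0.0, 0.8, -2.7]
width: 0.234
```

```bash
python3 - <<'E'
from plan import *
from fit import *
s=bot.state();p=s['tool_pos'];print(p,yang(),s['tool_rot'][:,2],s['wrist_force'])
c=plan([.453,-.2508,.052],rot(88.75),n=3)
im=snap('side','35')
dz=p[2]-.0335
SR=[((a[0],a[1],.02+dz),(b[0],b[1],.02+dz)) for a,b in SHOE]
f=fit([p[0],p[1],-.02],SR,{'side':im.astype(np.float32)},('side',),da=.04); print(f)
print('side-frame rail3 line y at fit x', -.1315-.124-.0218*(f[0][0]-.570))
E
```

```text
[ 0.44157276 -0.24644799  0.05686718] 89.0295653889614 [-0.00614705  0.00472888 -0.99996993] [ 0.04683503  0.81633451 -2.67251852]
3 [[-0.0038, -0.0014, 0.0016, 0.09, -0.12, 0.09], [-0.0038, -0.0014, 0.0016, 0.09, -0.12, 0.09], [-0.0038, -0.0014, 0.0016, 0.09, -0.12, 0.09]]
(array([ 0.44046449, -0.24838286, -0.01982099]), np.float64(-469.90753173828125))
side-frame rail3 line y at fit x -0.25267612578532084
```

Request:
move_arm(
  commands=[
    [[-0.004, -0.0012, 0.001, 0.1, -0.1, 0.1], [-0.004, -0.0012, 0.001, 0.1, -0.1, 0.1], [-0.004, -0.001, 0.001, 0, -0.1, 0], [0, 0, 0, 0, 0, 0]],
  ],
)

```text
time_s: 37.02
tool_pos: [0.4561, -0.2505, 0.0554]
tool_rot: [[-1.0, 0.02, 0.003], [0.02, 1.0, -0.001], [-0.003, -0.001, -1.0]]
wrist_force: [0.8, -0.3, -2.2]
width: 0.238
```

```bash
python3 st.py -.2512 .455
```

```text
[ 0.4561 -0.2505  0.0554] yang 88.87 z [ 2.9e-03 -6.0e-04 -1.0e+00] F [ 0.8 -0.3 -2.2] M [-0.03 -0.    0.03] line y -0.2512
```

Request:
move_arm(
  commands=[
    [[-0.004, -0.0004, 0.0014, 0, 0, 0.1], [-0.005, -0.0003, 0.001, 0, 0, 0], [-0.005, 0, 0.0006, 0, 0, 0], [-0.004, 0, 0, 0, 0, 0]],
  ],
)

```text
time_s: 37.52
tool_pos: [0.4751, -0.2515, 0.0522]
tool_rot: [[-1.0, 0.022, 0.003], [0.022, 1.0, -0.0], [-0.003, -0.0, -1.0]]
wrist_force: [-0.1, 0.8, -2.5]
width: 0.235
```

```bash
python3 st.py -.2512 .455
```

```text
[ 0.4751 -0.2515  0.0522] yang 88.77 z [ 2.7e-03 -4.0e-04 -1.0e+00] F [-0.1  0.8 -2.5] M [-0.02 -0.01  0.04] line y -0.2516
```

Request:
move_arm(
  commands=[
    [[-0.005, 0, 0, 0, 0, 0], [-0.005, 0, 0, 0, 0, 0], [-0.005, 0, 0, 0, 0, 0], [-0.005, 0, 0, 0, 0, 0], [-0.005, 0, 0, 0, 0, 0]],
  ],
)

```text
time_s: 38.15
tool_pos: [0.5019, -0.252, 0.0522]
tool_rot: [[-1.0, 0.021, 0.003], [0.021, 1.0, -0.0], [-0.003, -0.0, -1.0]]
wrist_force: [0.2, 0.5, -2.9]
width: 0.238
```

```bash
python3 st.py -.2512 .455;  python3 - <<'E'
from h import *
im=snap('side','36'); crop(im,280,195,90,70,8,'pics/f33.png')
E
```

```text
[ 0.5019 -0.252   0.0522] yang 88.77 z [ 2.6e-03 -4.0e-04 -1.0e+00] F [ 0.2  0.5 -2.9] M [ 0.05 -0.04  0.05] line y -0.2522
```

View pics/f33.png

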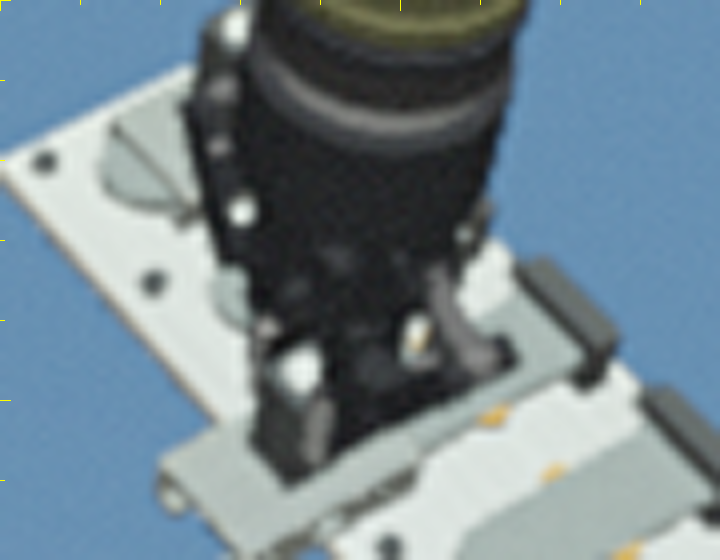

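Request:
move_arm(
  commands=[
    [[-0.006, 0, 0, 0, 0, 0], [-0.006, 0, 0, 0, 0, 0], [-0.006, 0, 0, 0, 0, 0], [-0.006, 0, 0, 0, 0, 0]],
  ],
)

```text
time_s: 38.7
tool_pos: [0.5282, -0.2527, 0.0523]
tool_rot: [[-1.0, 0.021, 0.003], [0.021, 1.0, -0.0], [-0.003, -0.0, -1.0]]
wrist_force: [-0.1, -0.7, -3.4]
width: 0.233
```

```bash
python3 st.py -.2512 .455
```

```text
[ 0.5282 -0.2527  0.0523] yang 88.77 z [ 3.4e-03 -5.0e-04 -1.0e+00] F [-0.1 -0.7 -3.4] M [-0.06  0.03  0.03] line y -0.2528
```

Request:
move_arm(
  commands=[
    [[-0.006, 0, 0, 0, 0, 0], [-0.009, 0, -0.0005, 0, -0.5, 0], [-0.01, 0, -0.001, 0, -1, 0]],
  ],
)

```text
time_s: 39.08
tool_pos: [0.5414, -0.2521, 0.05]
tool_rot: [[-1.0, 0.024, 0.004], [0.024, 1.0, -0.0], [-0.004, -0.0, -1.0]]
wrist_force: [-5.9, -1.5, -1.5]
width: 0.236
```

```bash
python3 st.py -.2512 .455
```

```text
[ 0.5414 -0.2521  0.05  ] yang 88.63 z [ 4.2e-03 -3.0e-04 -1.0e+00] F [-5.9 -1.5 -1.5] M [-0.41  1.32 -0.02] line y -0.2531
```

Request:
move_arm(
  commands=[
    [[-0.009, -0.0003, 0, 0, -0.5, 0], [-0.009, -0.0003, 0, 0, -0.4, 0]],
  ],
)

```text
time_s: 39.33
tool_pos: [0.5481, -0.2527, 0.0495]
tool_rot: [[-1.0, 0.026, -0.002], [0.026, 1.0, -0.001], [0.002, -0.001, -1.0]]
wrist_force: [-16.5, -0.2, 15.8]
width: 0.232
```

```bash
python3 st.py -.2512 .455
```

```text
[ 0.5481 -0.2527  0.0495] yang 88.49 z [-0.0019 -0.0013 -1.    ] F [-16.5  -0.2  15.8] M [0.04 3.34 0.03] line y -0.2532
```

Request:
move_arm(
  commands=[
    [[-0.009, 0, -0.0005, 0, -0.6, 0], [-0.009, 0, 0, 0, -0.5, 0]],
  ],
)

```text
time_s: 39.58
tool_pos: [0.556, -0.2528, 0.0496]
tool_rot: [[-1.0, 0.029, -0.002], [0.029, 1.0, -0.002], [0.002, -0.002, -1.0]]
wrist_force: [-14.1, -0.5, 10.8]
width: 0.237
```

```bash
python3 st.py -.2512 .455
```

```text
[ 0.556  -0.2528  0.0496] yang 88.35 z [-0.0017 -0.002  -1.    ] F [-14.1  -0.5  10.8] M [-0.12  2.85 -0.02] line y -0.2534
```

Request:
move_arm(
  commands=[
    [[-0.009, 0, -0.0005, 0, -0.6, -0.2], [-0.009, 0, 0, 0, -0.5, -0.2]],
  ],
)

```text
time_s: 39.83
tool_pos: [0.5639, -0.2531, 0.0496]
tool_rot: [[-1.0, 0.024, -0.002], [0.024, 1.0, -0.003], [0.002, -0.003, -1.0]]
wrist_force: [-12.5, -0.6, 10.1]
width: 0.235
```

```bash
python3 st.py -.2512 .455;  python3 - <<'E'
from h import *
im=snap('side','37'); crop(im,280,185,90,70,8,'pics/f34.png')
E
```

```text
[ 0.5639 -0.2531  0.0496] yang 88.62 z [-0.0016 -0.003  -1.    ] F [-12.5  -0.6  10.1] M [-0.1   2.71 -0.02] line y -0.2536
```

View pics/f34.png

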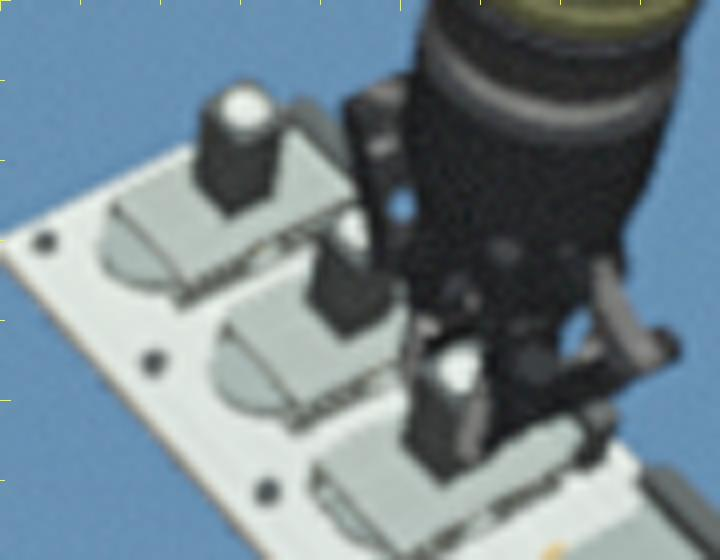

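Request:
move_arm(
  commands=[
    [[-0.009, 0, 0, 0, -0.5, 0], [-0.006, 0, 0, 0, -0.3, 0]],
  ],
)

```text
time_s: 40.12
tool_pos: [0.5746, -0.2533, 0.0495]
tool_rot: [[-1.0, 0.025, 0.003], [0.025, 1.0, -0.003], [-0.003, -0.003, -1.0]]
wrist_force: [-21.3, -1.3, 16.5]
width: 0.235
```

```bash
python3 st.py -.2512 .455;  python3 - <<'E'
from h import *
im=snap('side','38'); crop(im,280,185,90,70,8,'pics/f34.png')
E
```

```text
[ 0.5746 -0.2533  0.0495] yang 88.57 z [ 0.0031 -0.0034 -1.    ] F [-21.3  -1.3  16.5] M [-0.1   4.48  0.11] line y -0.2538
```

View pics/f34.png

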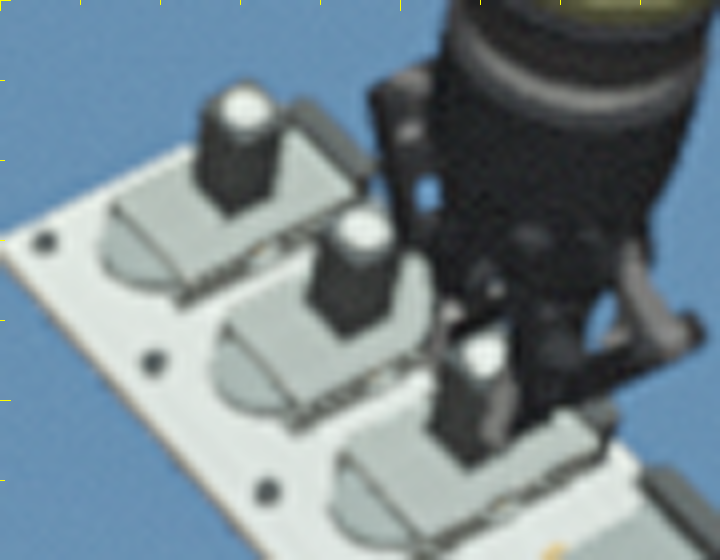

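Request:
move_arm(
  commands=[
    [[0.001, 0, 0, 0, 0, 0], [0, 0, 0, 0, 0, 0], [0, 0, 0, 0, 0, 0], [0, 0, 0, 0, 0, 0], [0, 0, -0.01, 0, 0, 0], [0, 0, -0.02, 0, 0, 0], [0, 0, -0.03, 0, 0, 0], [0, 0, -0.04, 0, 0, 0], [0, 0, -0.02, 0, 0, 0]],
  ],
  hand=0.04,
)

```text
time_s: 41.3
tool_pos: [0.5771, -0.2528, 0.1753]
tool_rot: [[-1.0, 0.024, 0.01], [0.024, 1.0, -0.004], [-0.01, -0.004, -1.0]]
wrist_force: [1.1, 0.0, -0.7]
width: 0.47
```

```bash
python3 - <<'E'
from plan import *
s=bot.state();print(s['tool_pos'],s['joints'].round(1))
c=plan([.60,.062,.20],rot(6.6))
E
```

```text
[ 0.577091   -0.2528206   0.17527911] [-23.7  26.1   1.5  64.8   0.  -22.3]
9 [[-0.0017, 0.035, -0.0029, 0.03, 0.07, 9.11], [0.0038, 0.0349, -0.0029, 0.03, 0.07, 9.11], [0.0093, 0.0338, -0.0029, 0.03, 0.07, 9.11], [0.0146, 0.0319, -0.0029, 0.03, 0.07, 9.11], [0.0194, 0.0292, -0.0029, 0.03, 0.07, 9.11], [0.0238, 0.0257, -0.0029, 0.03, 0.07, 9.11], [0.0276, 0.0216, -0.0028, 0.03, 0.07, 9.11], [0.0307, 0.017, -0.0028, 0.03, 0.07, 9.11], [0.033, 0.0119, -0.0028, 0.03, 0.07, 9.11]]
```

Request:
move_arm(
  commands=[
    [[-0.002, 0.035, -0.003, 0, 0, 9.1], [0.004, 0.035, -0.003, 0, 0, 9.1], [0.0093, 0.034, -0.003, 0, 0, 9.1], [0.0146, 0.032, -0.003, 0, 0, 9.1], [0.0194, 0.029, -0.003, 0, 0, 9.1], [0.024, 0.026, -0.003, 0, 0, 9.1], [0.0276, 0.0216, -0.003, 0, 0, 9.1], [0.03, 0.017, -0.003, 0, 0, 9.1], [0.03, 0.012, -0.003, 0, 0, 9.1], [0, 0, 0, 0, 0, 0]],
  ],
  hand=0.05,
)

```text
time_s: 42.55
tool_pos: [0.6135, 0.0672, 0.2142]
tool_rot: [[-0.068, 0.997, 0.03], [0.998, 0.068, -0.006], [-0.008, 0.029, -1.0]]
wrist_force: [-0.5, -0.9, 0.0]
width: 0.584
```

```bash
python3 chk.py 39; python3 - <<'E'
from fit import *
ims=load(39,39)
crop(ims['top'].astype(np.uint8),280,125,120,80,6,'pics/g2.png')
crop(ims['side'].astype(np.uint8),265,175,130,110,6,'pics/g3.png')
SR=[((p[0],p[1],.036),(q[0],q[1],.036)) for p,q in SHOE]
for k in range(3):
    h=np.array([.5731-.0014*k,-.1304-.062*k,-.0218])
    for c in('side','top'): f=fit(h,SR,ims,(c,),da=.03); print(k,c,(f[0]-h).round(4),f[1])
E
```

```text
[0.61350156 0.06721773 0.21415508] 3.9108255937196557 [-0.46209054 -0.87617698  0.01111152] [ 6.5 23.   2.4 67.7 -0.6 92.6]
0 side [ 0.0025 -0.0003 -0.03  ] -545.4342041015625
0 top [0.0034 0.0016 0.0171] -367.99224853515625
1 side [ 0.0025 -0.0016 -0.0185] -508.25408935546875
1 top [-0.001   0.0035  0.0184] -379.6272888183594
2 side [ 0.0024 -0.0013 -0.0132] -486.4847412109375
2 top [ 0.0028  0.0036 -0.0255] -420.26007080078125
```

View pics/g2.png

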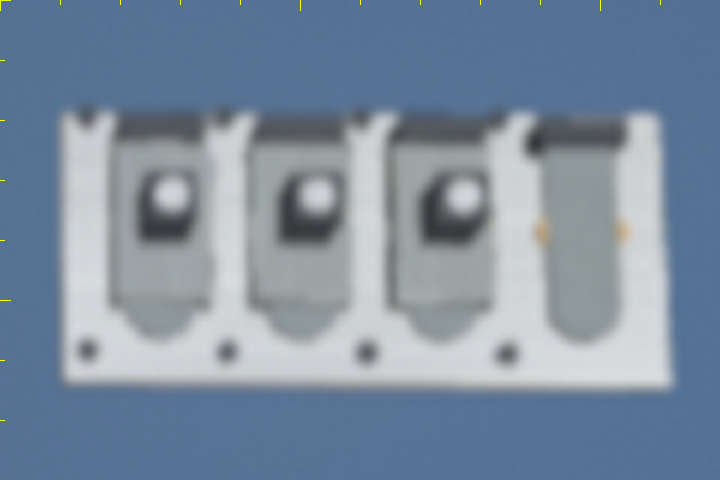

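View pics/g3.png

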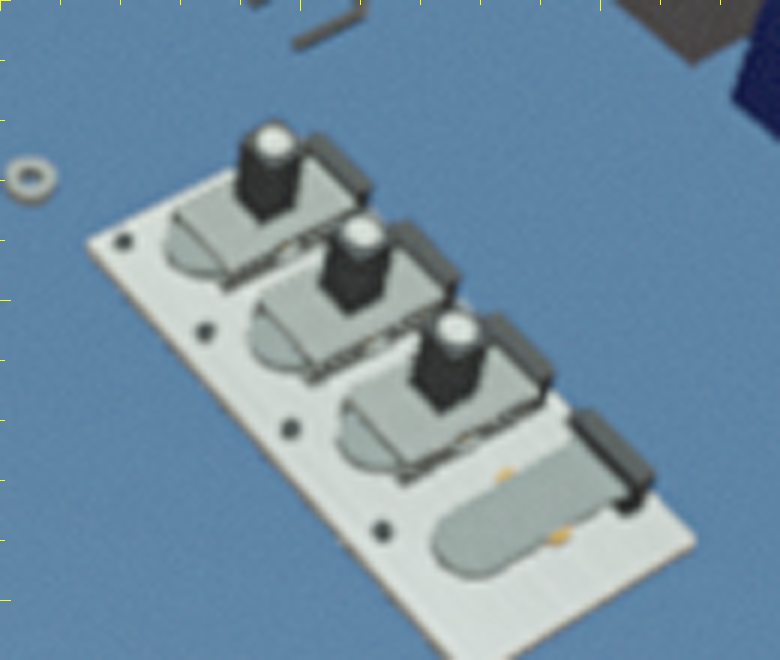

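```bash
python3 - <<'E'
from h import *
T=lambda u,v:[280+(u+.5)/6-.5,125+(v+.5)/6-.5]
S=lambda u,v:[265+(u+.5)/6-.5,175+(v+.5)/6-.5]
a=back('top',[T(171,195),T(318,196),T(464,197)],.078);b=back('side',[S(274,144),S(363,234),S(458,331)],.078)
H=np.array([[.5731-.0014*k,-.1304-.062*k,.078] for k in range(3)])
print((a-H).round(4));print((b-H).round(4))
# rear edge of shoe tops (x=-36) top view
a=back('top',[T(159,307),T(300,305),T(440,306)],.036); print((a-H).round(4))
E
```

```text
[[0.0017 0.0008 0.    ]
 [0.0019 0.0005 0.    ]
 [0.0021 0.0007 0.    ]]
[[ 0.0014 -0.0017 -0.    ]
 [ 0.0022 -0.001  -0.    ]
 [ 0.0026 -0.001  -0.    ]]
[[-0.0372  0.0028 -0.042 ]
 [-0.0356  0.0032 -0.042 ]
 [-0.0354  0.0042 -0.042 ]]
```

```bash
python3 - <<'E'
from plan import *
c=plan([.651,.061,.14],rot(6.6),n=5)
E
```

```text
5 [[-0.0012, 0.0071, 0.015, 0.32, 0.11, -0.55], [-0.0013, 0.0072, 0.0149, 0.32, 0.11, -0.55], [-0.0014, 0.0073, 0.0149, 0.32, 0.11, -0.55], [-0.0015, 0.0073, 0.0148, 0.32, 0.11, -0.55], [-0.0016, 0.0074, 0.0148, 0.32, 0.11, -0.55]]
```

Request:
move_arm(
  commands=[
    [[-0.001, 0.007, 0.015, 0.3, 0.1, -0.55], [-0.001, 0.007, 0.015, 0.3, 0.1, -0.55], [-0.0014, 0.007, 0.015, 0.3, 0.1, -0.55], [-0.0015, 0.0073, 0.0145, 0.3, 0.1, -0.55], [-0.0016, 0.007, 0.012, 0.3, 0.1, -0.5], [0, 0, 0, 0, 0, 0], [0, 0, 0, 0, 0, 0]],
  ],
)

```text
time_s: 43.52
tool_pos: [0.6517, 0.0572, 0.1354]
tool_rot: [[-0.114, 0.993, -0.004], [0.993, 0.114, -0.002], [-0.001, -0.005, -1.0]]
wrist_force: [0.8, -0.3, 0.0]
width: 0.584
```

```bash
python3 - <<'E'
from plan import *
s=bot.state();print(s['tool_pos'],yang(),s['tool_rot'][:,2])
c=plan([.651,.061,.079],rot(6.6),n=6)
im=snap('side','40'); crop(im,250,70,90,90,6,'pics/f35.png')
E
```

```text
[0.6517056  0.05719003 0.13541517] 6.539558458889137 [-0.00435128 -0.00168466 -0.99998911]
6 [[0.0007, -0.0, 0.0094, -0.04, 0.01, -0.01], [0.0007, -0.0, 0.0094, -0.04, 0.01, -0.01], [0.0007, -0.0, 0.0094, -0.04, 0.01, -0.01], [0.0006, -0.0, 0.0094, -0.04, 0.01, -0.01], [0.0006, -0.0, 0.0094, -0.04, 0.01, -0.01], [0.0006, -0.0, 0.0094, -0.04, 0.01, -0.01]]
```

View pics/f35.png

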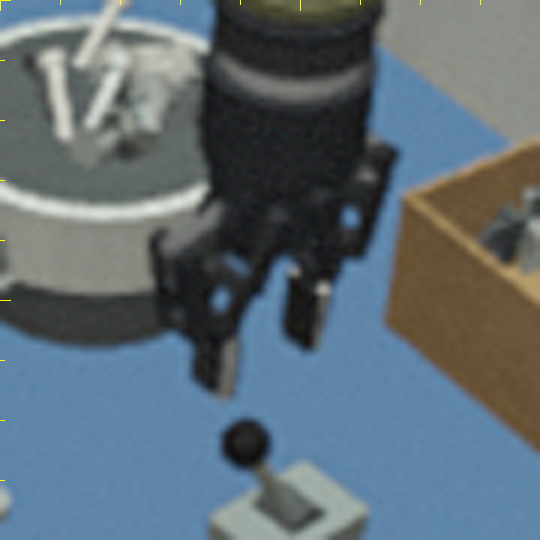

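Ball at about (245,442), fingers above straddling it. Descend.

Request:
move_arm(
  commands=[
    [[0.001, 0, 0.0094, 0, 0, 0], [0.001, 0, 0.0094, 0, 0, 0], [0.001, 0, 0.0094, 0, 0, 0], [0.0005, 0, 0.0094, 0, 0, 0], [0.0005, 0, 0.0094, 0, 0, 0], [0, 0, 0.009, 0, 0, 0], [0, 0, 0, 0, 0, 0]],
  ],
)

```text
time_s: 44.45
tool_pos: [0.6503, 0.0619, 0.0763]
tool_rot: [[-0.115, 0.993, -0.004], [0.993, 0.115, -0.002], [-0.001, -0.004, -1.0]]
wrist_force: [0.6, -0.7, 0.6]
width: 0.584
```

```bash
python3 - <<'E'
from plan import *
s=bot.state();print(s['tool_pos'],yang(),s['tool_rot'][:,2],s['wrist_force'])
im=snap('side','41'); crop(im,250,90,90,90,6,'pics/f36.png')
E
```

```text
[0.65034072 0.06185232 0.07629985] 6.586829689978226 [-0.00364046 -0.0015888  -0.99999211] [ 0.63811384 -0.74347794  0.59558158]
```

View pics/f36.png

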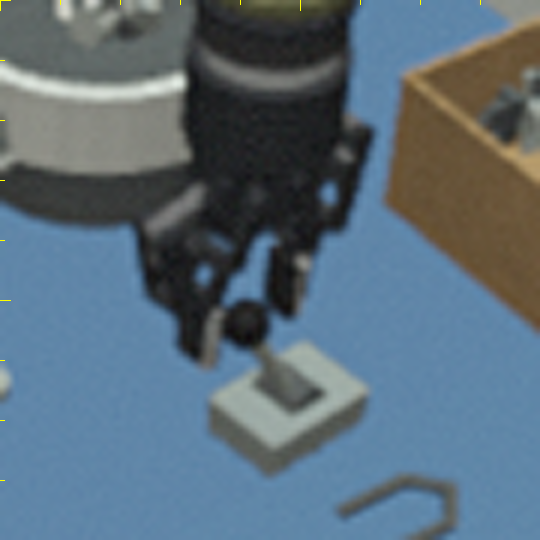

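Now push outward (tool +y) ~86 mm.

Request:
move_arm(
  commands=[
    [[0, 0.011, 0, 0, 0, 0], [0, 0.011, 0, 0, 0, 0], [0, 0.011, 0, 0, 0, 0], [0, 0.011, 0, 0, 0, 0], [0, 0.011, 0, 0, 0, 0], [0, 0.011, 0, 0, 0, 0], [0, 0.01, 0, 0, 0, 0], [0, 0.008, 0, 0, 0, 0]],
  ],
)

```text
time_s: 45.5
tool_pos: [0.7417, 0.0721, 0.0779]
tool_rot: [[-0.114, 0.993, -0.0], [0.993, 0.114, -0.001], [-0.001, -0.0, -1.0]]
wrist_force: [-7.9, -1.2, 1.5]
width: 0.589
```

```bash
python3 - <<'E'
from plan import *
s=bot.state();print(s['tool_pos'],yang(),s['tool_rot'][:,2],s['wrist_force'])
im=snap('side','42'); crop(im,250,80,90,90,6,'pics/f37.png')
E
```

```text
[0.74174773 0.07213539 0.07785565] 6.571740809182777 [-1.70291378e-04 -1.38323051e-03 -9.99999029e-01] [-7.87357677 -1.18818106  1.53105266]
```

View pics/f37.png

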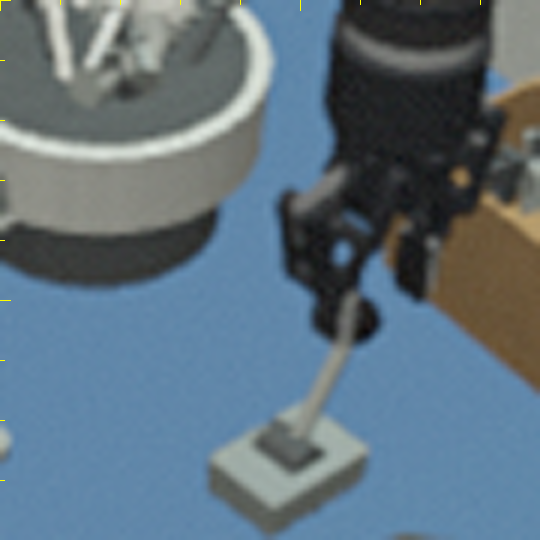

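Request:
move_arm(
  commands=[
    [[0, -0.01, 0, 0, 0, 0], [0, 0, 0, 0, 0, 0], [0, 0, -0.02, 0, 0, 0], [0, 0, -0.03, 0, 0, 0], [0, 0, -0.04, 0, 0, 0], [0, 0, -0.04, 0, 0, 0], [0, -0.03, -0.02, 0, 0, 0], [0.02, -0.05, 0, 0, 0, 0], [0.03, -0.05, 0, 0, 0, 0], [0.04, -0.04, 0, 0, 0, 0], [0.04, -0.02, 0, 0, 0, 0], [0, 0, 0, 0, 0, 0]],
  ],
)

```text
time_s: 47.05
tool_pos: [0.5248, 0.1807, 0.2351]
tool_rot: [[-0.112, 0.993, 0.018], [0.994, 0.112, 0.003], [0.001, 0.018, -1.0]]
wrist_force: [0.7, -0.2, -0.7]
width: 0.585
```

```bash
python3 - <<'E'
from plan import *
s=bot.state();print(s['tool_pos'],s['wrist_force'],s['joint_vel'].round(2))
im=snap('side','43'); cv2.imwrite('pics/f38.png',cv2.resize(im[100:300,140:400],None,fx=3,fy=3))
t=snap('top','43'); cv2.imwrite('pics/f39.png',cv2.resize(t[70:260,170:410],None,fx=3,fy=3))
E
```

```text
[0.52483968 0.18074414 0.23508296] [ 0.69763658 -0.19770818 -0.68260276] [-1.6  -0.9  -0.25 -0.99 -1.71  0.14]
```

View pics/f38.png

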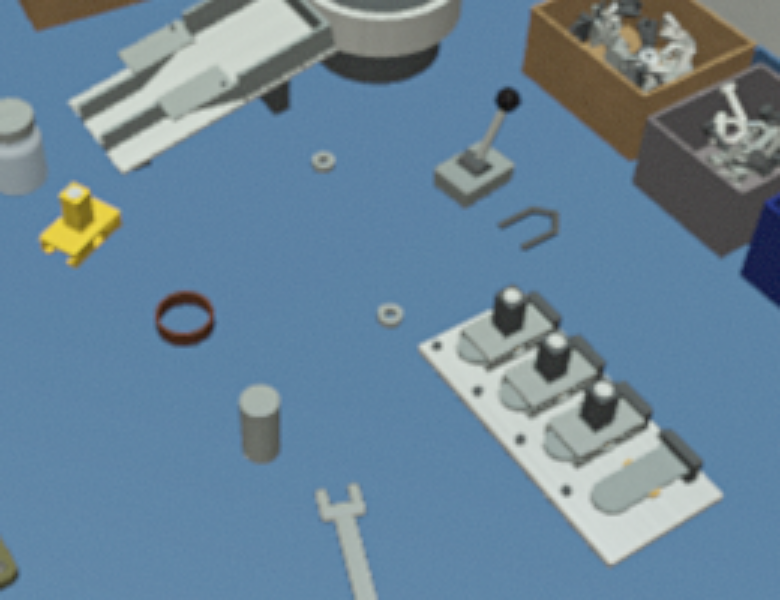

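View pics/f39.png

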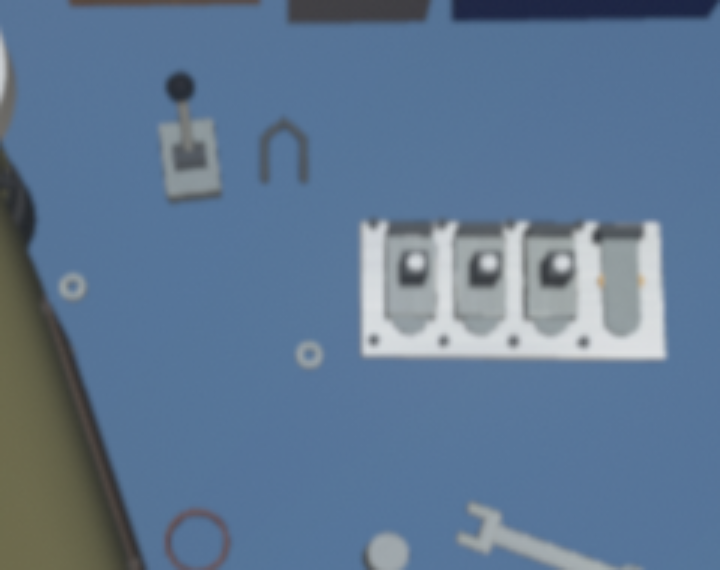

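```bash
python3 -c "
from plant import bot
print(bot.close_job())"
```

```text
the job is handed in; nothing more can be done
None
```

The job is handed in at about 47 s of the 210 s allowed. No verdict was reported, so what follows rests on my own checks.

**What I did:**
1. I pulled the feeder lever to off.
2. I pushed the jammed shoe up the chute, clear of the cover strips, and lifted it out.
3. I slid that shoe onto rail 1 and the two bench shoes onto rails 2 and 3. Each went over its rollers; two of them were pushed up to the end stop.
4. I pushed the lever back on to its stop and moved the arm clear.

One bench shoe was knocked aside partway through, so I located it again before gripping it. I saw only two steel shoes on the bench at the start, so I took the third as absent.

**What the last checks showed:**
- **Shoes:** In both camera views all three sit alike on their rails, upright. Their pillar caps read 1.4 to 2.6 mm beyond my home estimate along the rail and within 1.7 mm sideways, inside the 4 mm limit.
- **Lever:** It leans to the on side in both views.
- **Bystanders:** The nuts, the U-bolt and the yellow look-alike in view lie where they were; the second yellow one was outside my last crops and I never went near it.

**What disagreed or went unchecked:**
- **Edge fits:** My outline fits of the seated shoes were noisier, up to 3.6 mm sideways from the top view, and the two cameras differ by about 2 mm. I relied on the caps and on all three looking alike.
- **Fingertips:** They appeared about 20 mm farther back than the stated tool frame. I set grip heights from the images, and the slide heights from touching the bench with the first shoe and from the grip readings of the other two.

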